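Press a clutch spring retainer home under its catches

TASK

Take the press driver out of its tray and push the retainer plate in the clutch drum squarely down against its springs, past the three catches, until it bottoms out level; lean on it there with 20 to 30 newtons for a second, never more than 40. The catches must then hold the plate down and level. Push only with the driver, stand it upright back in its tray, and leave the other parts on the bench alone.

Things in the scene. Friction and masses are not known exactly. Their poses are not given: they have to be found in the camera images.
- drum: Dark steel clutch drum, an open cup fixed to the bench: outside diameter 112, bore 97, rim 94 above the bench, flange diameter 144, 10 thick. Origin: centre of its underside, z up. In the bore sit three sprung catches with ramped tops and, 8 below the catch tips, a fixed stop shoulder. Their height differs from drum to drum, is not measured, and must be felt.
- plate: Flat round steel plate, diameter 94, 6 thick, 0.16 kg, loose in the bore on three springs (3 N in all, plus 0.12 N per mm). Origin: centre of its underside, z up; at the start 80 above the bench. It snaps under the catches after 16 to 32 of travel: the push peaks near 10 N on the ramps, drops as the edge slides past, falls off at the snap, and rises steeply where it bottoms 2 lower. Held level by all three.
- driver: Press driver standing upright: flat round steel foot of diameter 68 (10 thick at its edge, then narrowing), steel stem of diameter 20, and on top a wooden grip of square section 28 x 28 from 72 to 132 above the foot's face. Origin: centre of the foot's flat face; z up along the stem; x and y square to the flats of the grip. 0.28 to 0.46 kg.
- tray: Low round black plastic tray fixed to the bench in which the driver stands: outside diameter 108, inside 100, floor 4 thick, rim 14 high. Origin: centre of its underside; z up.
- piston: Grey engine piston, diameter 67, 58 high, upside down: bystander. Origin: centre of its underside.
- con_rod: Steel connecting rod lying flat, 156 long, 70 wide, 20 high: bystander. Origin: centre of its underside.
- ball_bearing: Ball bearing lying flat, diameter 52, 15 high: bystander. Origin: centre of its underside.
- sprocket: Chain sprocket lying flat, diameter 69, 19 high: bystander. Origin: centre of its underside.
Things that resemble listed ones, but are neither listed nor needed, are in the scene too. There is more than one size of the plate; the job needs the larger.

How it is judged:
On the way, in this order (a step that is already met when the one before it is completed fails the run):
1. the driver is lifted out of the tray (z of driver in the frame of tray above 0.03 m), for 0.1 s.
2. the driver's foot presses the plate down at least 13 mm and leans on it, level and at rest, with at least 15 N (contact force between driver and plate above 15 N and z of plate in the frame of drum below 0.067 m and angle between plate's own z axis and vertical below 0.05 rad and linear speed of plate below 0.005 m/s), for 0.5 s.
At the end, for the whole second after the job is handed in: The plate is at rest at least 13.5 mm below its start, level within 0.05 rad, held down by the catches (the springs push on it with over 3.5 N). The driver stands still and upright (within 0.05 rad) on the tray's floor, within 20 mm of its centre (z of plate in the frame of drum below 0.0665 m and angle between each of plate, driver's own z axis and vertical below 0.05 rad and contact force between plate and drum above 3.5 N and linear speed of plate below 0.01 m/s and horizontal distance between driver and tray below 0.02 m and z of driver in the frame of tray below 0.007 m and linear speed of driver below 0.02 m/s); the robot touches nothing.
It fails at once if the driver pushes on the plate or the drum with more than 40 N (contact force between driver and plate above 40 N or contact force between driver and drum above 40 N).
It fails at once if the plate is pushed with the robot itself (contact force between any of the fingers, the arm and plate above 0.5 N).
It fails at once if a bystander is moved more than 20 mm (distance of any of piston, con_rod, ball_bearing, sprocket from where it was at the start of the episode above 0.02 m).
It also fails if it takes over 67 s, if anything falls off the work surface, if the arm or the gripper's body presses on something with over 40 N, if the wrist force passes 120 N, or if a joint passes its speed limit or range.

ROBOT

A 6-joint arm with a two-finger parallel gripper is mounted at the origin on a cart in front of the work surface, level with it; the furniture and walls round the work are solid. World frame = base frame: x ahead of the robot, y to its left, z up, the work surface at z = 0. Lengths are in m, angles in rad, forces in N, time in s.
With the tool pointing down it reaches from about 0.25 to 0.725 m from the base axis. Payload 4 kg.
Tool frame: the origin (TCP) lies on the front face of the gripper's body, between the roots of the fingers; the fingertips stand 73 mm ahead of it and the grasp point (between the pads) lies 54 mm ahead of it; z points along the fingers, y is the direction in which the jaws open and shut (so a half turn about z gives the same grasp; the last joint's range is limited). The gripper opens to 85 mm and grips with 20 to 120 N. Pads are 22 mm wide; open, the fingers measure 114 mm over their backs; the gripper's body (76 mm by 85 mm) begins 54 mm behind the grasp point. The pads swing forward as they close: fully open they stand 13 mm farther back than shut.
Start: joints at [-1.228, 0.241, 0.005, 1.335, 0, 1.571], TCP at [0.168, -0.471, 0.304] pointing down, gripper open.
Joint ranges: [-2.72, 2.72], [-1.05, 1.87], [-1.09, 1.28], [-1.99, 2.15], [-1.42, 1.44], [-3.14, 3.14]. Speed limits (rad/s): [2.79, 2.79, 3.14, 3.14, 3.14, 3.14].

INTERFACE

Orientations are given as a unit quaternion [x, y, z, w].
In Python, from workcell import sensors, camera, order gives the robot as it stands. The module is installed in compiled form; this text tells all that it offers.
- The arm moves only by the shell command python3 -m inch 'ROWS'. ROWS is JSON, one flat list of numbers, 5 for each row, row after row: the opening, from -1 (shut) to 1 (fully open), then the shift along the tool's x, y, z in mm, then the turn about the tool's z in units of 6 degrees (1.0 is 6 degrees). A call has 1 to 8 rows; each row is the pose to reach, as a shift and turn from the pose commanded when the call began, along the tool's axes at that moment; what a row does not reach only later rows make up. A row lasts 1/10 s, in which the tool goes at most 50 mm and 8.59 degrees, less where a joint would pass 70% of its speed; a pose out of reach is approached as far as the arm can. A call with a gripper value outside its range is refused whole. The fingers move at their own pace and stop on an object; the grip force is fixed at half the most. Time passes only in rows, so rows that repeat a pose let the fingers close. It gives the time, the measured TCP pose, the force and the opening at its end, in the units of the state.
- sensors.get_obs(): the state, without advancing time (a new reading comes with each control period).
- camera(name): name is "scene" or "top" or "wrist"; returns a dict with "pixels" (480x640x3 uint8, red, green, blue), "intrinsics" (3x3 intrinsics, pixels), "k1" (the pictures are not rectified: a ray, as slopes to the right and down, at radius r is drawn at 1 + k1 r^2 times it, then the intrinsics apply), "extrinsics" (4x4, takes a point from camera to world coordinates). Camera axes: x right, y down, z forward; pixel columns grow to the right and rows downward; lengths in m; the calibration is good to about 2 mm. A picture is of the moment at which its call begins. There is no depth.
- order.job_done(): hands the job in, once; it reports no verdict.
The state is a dict: "clock": time; "joint_pos": joint angles; "joint_vel": joint speeds; "tau": joint torques, N m; "eef_pos": TCP position; "tool_rot": TCP orientation; "ft_force": force on the tool from outside, world axes, zero at the start; "ft_torque": the same for the moment, N m; "grip_width": finger opening in m.
Only numpy, scipy, OpenCV 4.12 (cv2) and the standard library are available. Lean on these libraries where they do the work, as an engineer would, in place of code of your own. Each camera call takes 0.05 s, during which the arm holds its last target.

## Working session

There is one attempt and no reset: what is moved stays moved. The work goes in short steps, Python scripts to look and compute and a shell command to move; the robot and the scene stay as the last step left them, time stands still between calls to the robot, and variables do not carry over. Pictures are saved under pics/ and viewed, and the job is handed in when it is done.

```bash
mkdir -p pics
cat > h.py <<'E'
import numpy as np, cv2
from workcell import sensors, camera, order
def shot(n,f):
    c=camera(n); cv2.imwrite('pics/'+f,c['pixels'][:,:,::-1]); np.savez('pics/'+f[:-4]+'.npz',p=c['pixels'],K=c['intrinsics'],k=c['k1'],E=c['extrinsics']); return c
def load(f):
    d=np.load('pics/'+f+'.npz'); return dict(pixels=d['p'],intrinsics=d['K'],k1=float(d['k']),extrinsics=d['E'])
def ray(c,u,v):
    K=np.array(c['intrinsics']);x=cv2.undistortPoints(np.array([[[u,v]]],float),K,np.array([c['k1'],0,0,0.]))[0,0]
    E=np.array(c['extrinsics']);d=E[:3,:3]@np.array([x[0],x[1],1]);return E[:3,3],d
def onz(c,u,v,z):
    o,d=ray(c,u,v);return o+d*(z-o[2])/d[2]
def proj(c,P):
    E=np.linalg.inv(np.array(c['extrinsics']));R=cv2.Rodrigues(E[:3,:3])[0]
    return cv2.projectPoints(np.array(P,float).reshape(-1,1,3),R,E[:3,3],np.array(c['intrinsics']),np.array([c['k1'],0,0,0.]))[0].reshape(-1,2)
E
python3 - <<'E'
from h import *
for n in ['scene','top']:
    c=shot(n,n+'0.png');print(n,c['k1'],np.round(c['extrinsics'],3).tolist())
o=sensors.get_obs();print(o)
E
```

```text
scene -0.10157308362232273 [[-0.653, -0.587, 0.479, -0.075], [-0.757, 0.496, -0.425, 0.742], [0.012, -0.64, -0.768, 0.959], [0.0, 0.0, 0.0, 1.0]]
top -0.031480580553379545 [[0.02, -0.994, 0.106, 0.372], [-1.0, -0.018, 0.02, 0.263], [-0.018, -0.106, -0.994, 1.151], [0.0, 0.0, 0.0, 1.0]]
{'clock': 0.1, 'joint_pos': array([-1.22800202e+00,  2.41353921e-01,  3.87985729e-03,  1.33519168e+00,
        3.96669627e-06,  1.57081068e+00]), 'joint_vel': array([ 0.00080213, -0.00350015,  0.00326725,  0.00026769, -0.00029562,
       -0.00177558]), 'tau': array([ 3.81220498e-04, -3.73138225e+01,  2.53010005e+01,  1.08465119e-02,
        4.90896446e-05,  1.09008738e-05]), 'eef_pos': array([ 0.16792091, -0.4705169 ,  0.30310169]), 'tool_rot': array([ 9.85348225e-01,  1.70552048e-01, -1.57475245e-04, -9.21348533e-04]), 'ft_force': array([-0.01365196,  0.35658205, -0.95107898]), 'ft_torque': array([-0.01434631, -0.00120063, -0.013463  ]), 'grip_width': 0.08560958471113475}
```

View pics/scene0.png

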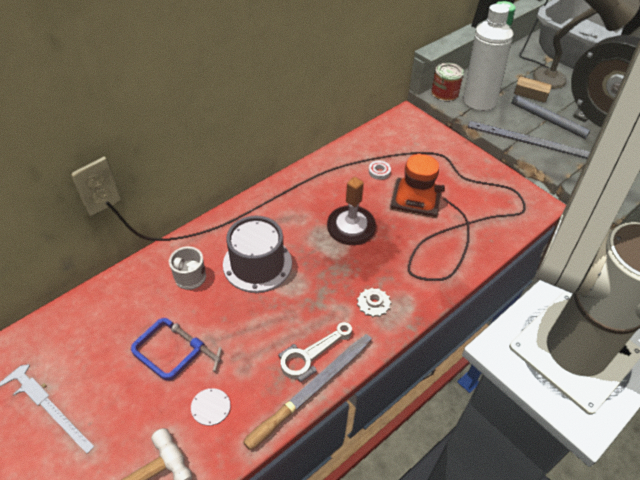

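View pics/top0.png

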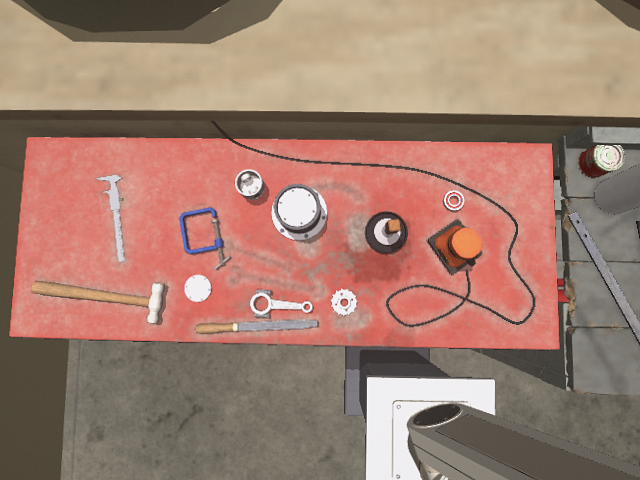

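The scene shows the driver, with a wooden grip at scene (354,190) / top (393,226), in the black tray at scene (352,225) / top (386,232). The drum with its plate is at scene (256,240) / top (298,210). There are two plate candidates. One is in the drum, at top (298,208). The other lies loose on the bench at top (198,288), scene (210,407). The one in the drum fits: it sits in the bore and is the larger. I'll enlarge both to confirm.

Run:
```python
from h import *
t=load('top0');s=load('scene0')
a=cv2.resize(t['pixels'][160:320,160:440],None,fx=2.8,fy=2.8,interpolation=2)
b=cv2.resize(s['pixels'][160:300,210:410],None,fx=3,fy=3,interpolation=2)
cv2.imwrite('pics/ct.png',a[:,:,::-1]);cv2.imwrite('pics/cs.png',b[:,:,::-1])
```

```text
(no output)
```

View pics/ct.png

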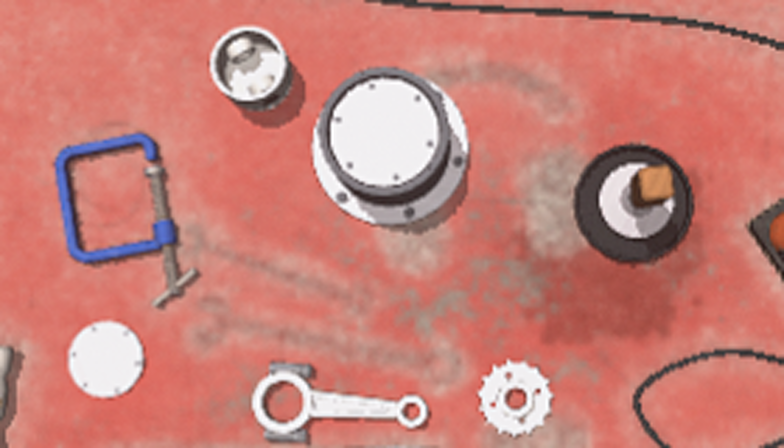

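View pics/cs.png

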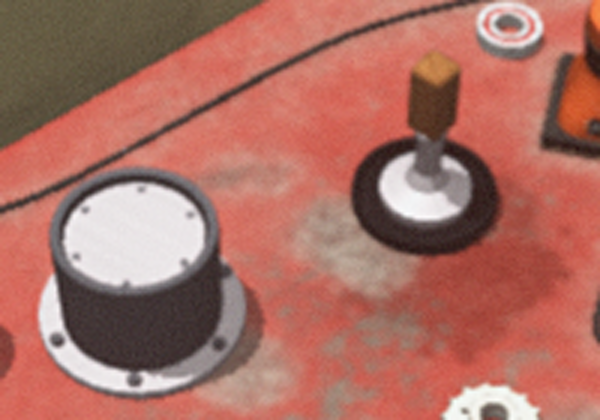

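The crops confirm it. The drum holds the larger plate, at crop (385,130), inside a dark rim. The loose plate, at crop (107,358), is smaller. The driver stands in the round tray, with the wooden grip at crop (655,184). Next I'll measure positions from both views.

Run:
```python
from h import *
t=load('top0');s=load('scene0')
def fit(c,mask,roi,z,name):
    x0,y0,x1,y1=roi;m=np.zeros(mask.shape,np.uint8);m[y0:y1,x0:x1]=mask[y0:y1,x0:x1]
    cs,_=cv2.findContours(m,cv2.RETR_EXTERNAL,cv2.CHAIN_APPROX_NONE);k=max(cs,key=cv2.contourArea)
    P=np.array([onz(c,u,v,z)[:2] for u,v in k[:,0]])
    (cx,cy),r=cv2.minEnclosingCircle((P*1000).astype(np.float32))
    A=np.c_[2*P,np.ones(len(P))];q=np.linalg.lstsq(A,(P**2).sum(1),rcond=None)[0];R=np.sqrt(q[2]+q[0]**2+q[1]**2)
    print(name,'pix',k[:,0].mean(0).round(1),'lsq',np.round(q[:2]*1000,1),'D',(2*R*1000).round(1),'enc',round(cx,1),round(cy,1),round(2*r,1))
    return k
for n,c,rp,rt,rg in [('top',t,(278,186,321,232),(360,205,412,260),(380,215,404,238)),('scene',s,(228,214,286,263),(322,190,384,250),(340,172,368,212))]:
    hsv=cv2.cvtColor(c['pixels'],cv2.COLOR_RGB2HSV);H,S,V=cv2.split(hsv)
    white=((S<40)&(V>170)).astype(np.uint8); white=cv2.morphologyEx(white,cv2.MORPH_CLOSE,np.ones((3,3)))
    # plate: component containing centre
    nl,lab,st,ce=cv2.connectedComponentsWithStats(white,connectivity=4)
    px=(298,208) if n=='top' else (256,237)
    l=lab[px[1],px[0]];print(st[l]);fit(c,(lab==l).astype(np.uint8),(0,0,640,480),.086,n+' plate')
    red=((S>90)&((H<10)|(H>172))&(V>95)).astype(np.uint8)
    fit(c,1-red,rt,.014,n+' tray')
    dark=((V<95)).astype(np.uint8);fit(c,dark,rt,.014,n+' tray dark')
    wood=((H>8)&(H<25)&(S>80)&(V>(120 if n=='top' else 90))).astype(np.uint8)
    x0,y0,x1,y1=rg;m=np.zeros_like(wood);m[y0:y1,x0:x1]=wood[y0:y1,x0:x1]
    cs,_=cv2.findContours(m,cv2.RETR_EXTERNAL,cv2.CHAIN_APPROX_NONE);k=max(cs,key=cv2.contourArea)
    P=np.array([onz(c,u,v,.136)[:2]*1000 for u,v in k[:,0]],np.float32)
    print(n,'grip',cv2.minAreaRect(P),cv2.minAreaRect(k))
    im=cv2.resize(c['pixels'][rt[1]-50:rt[3],rt[0]:rt[2]],None,fx=7,fy=5.5 if 0 else 5.5,interpolation=2)
    cv2.imwrite('pics/g'+n+'.png',im[:,:,::-1]);print(im.shape)
```

```text
[ 278  188   39   39 1179]
top plate pix [296.6 206.9] lsq [560.7 339.4] D 91.6 enc 560.6 339.7 94.5
top tray pix [380.3 232. ] lsq [512.2 126.6] D 117.4 enc 513.2 131.4 138.5
top tray dark pix [386.  232.5] lsq [511.4 116. ] D 105.5 enc 511.3 115.8 108.3
top grip ((514.8414916992188, 113.64204406738281), (25.226411819458008, 27.157371520996094), 1.0243384838104248) ((394.0, 224.5), (11.0, 12.0), 90.0)
(578, 364, 3)
[ 231  221   47   35 1264]
scene plate pix [254.7 238.4] lsq [563.1 337.4] D 89.0 enc 562.2 338.0 92.9
scene tray pix [347.6 222.3] lsq [524.  119.7] D 142.7 enc 535.4 121.1 200.0
scene tray dark pix [352.  218.8] lsq [521.2 105.1] D 110.0 enc 524.1 97.1 168.4
scene grip ((507.8895568847656, 126.36965942382812), (28.367874145507812, 56.5783576965332), 21.91236686706543) ((352.576904296875, 186.38461303710938), (13.035454750061035, 19.969207763671875), 33.6900634765625)
(605, 434, 3)
```

The plate in the drum measures 92 mm across at z=0.086 (given 94), centred at about (0.561, 0.339). The tray measures 106–108 mm (given 108), centred at (0.511, 0.116). The grip top at z=0.136 is about 27 mm square, at (0.515, 0.114), with yaw near 0. All of it is in reach. I'll move above the driver and look with the wrist camera.

```bash
python3 -m inch '[1,65,-54,0,0.5, 1,130,-108,0,1, 1,196,-163,0,1.5, 1,260,-217,0,2, 1,325,-271,0,2.5, 1,390,-325,0,3, 1,455,-380,0,3.27, 1,523,-434,0,3.27]'
python3 - <<'E'
from h import *
o=sensors.get_obs();print(o['eef_pos'],o['tool_rot'],o['clock'])
E
```

```text
clock: 0.9
eef_pos: [0.3718, -0.1246, 0.3038]
tool_rot: [1.0, -0.0, 0.0, 0.0]
ft_force: [0.5, -1.1, 0.2]
grip_width: 0.0853
[ 0.37183638 -0.12457535  0.30382553] [ 9.99999981e-01 -1.78756172e-04  1.87032593e-05  7.23725013e-05] 0.9
```

```bash
python3 -m inch '[1,24,-40,0,0, 1,48,-80,0,0, 1,72,-120,0,0, 1,96,-160,0,0, 1,120,-200,0,0, 1,143,-238,0,0, 1,143,-238,0,0, 1,143,-238,0,0]'
python3 - <<'E'
from h import *
c=shot('wrist','w1.png');print(np.round(c['extrinsics'],3).tolist(),c['k1']);print(sensors.get_obs()['eef_pos'])
E
```

```text
clock: 1.7
eef_pos: [0.5177, 0.0422, 0.3032]
tool_rot: [0.999, 0.033, -0.002, -0.018]
ft_force: [-0.4, -0.0, -0.9]
grip_width: 0.0853
[[0.068, -0.96, -0.271, 0.586], [-0.997, -0.075, 0.017, 0.044], [-0.036, 0.269, -0.962, 0.373], [0.0, 0.0, 0.0, 1.0]] -0.003872093969637764
[0.51772507 0.04226515 0.30330717]
```

View pics/w1.png

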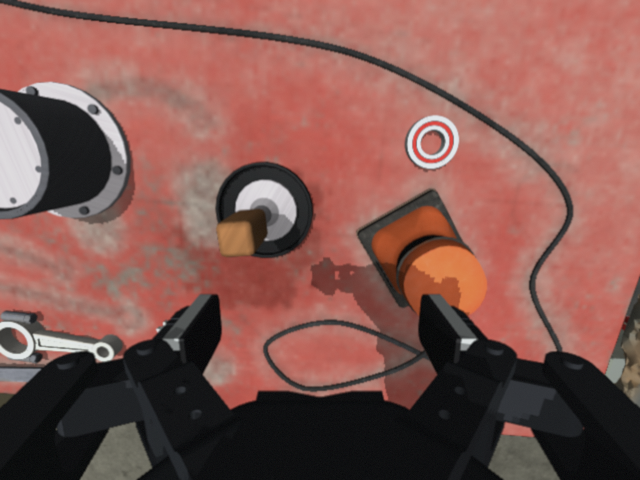

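The wrist view shows the driver in the tray at (264,210), with the grip top at (236,239). The arm stopped short and slightly tilted, so I'll check the joints.

```bash
python3 - <<'E'
from h import *
o=sensors.get_obs();print(o['joint_pos'].round(3),o['joint_vel'].round(3))
from scipy.spatial.transform import Rotation as R
print(R.from_quat(o['tool_rot']).as_matrix().round(3))
E
python3 -m inch '[1,0,0,0,0, 1,0,0,0,0]'
python3 - <<'E'
from h import *
o=sensors.get_obs();print(o['joint_pos'].round(3),o['joint_vel'].round(3))
E
```

```text
[0.065 0.281 0.057 1.349 0.036 3.141] [-0.012 -0.025 -0.026  0.003 -0.007 -0.001]
[[ 0.998  0.066 -0.005]
 [ 0.066 -0.997  0.036]
 [-0.002 -0.036 -0.999]]
clock: 1.95
eef_pos: [0.5167, 0.0415, 0.304]
tool_rot: [0.999, 0.033, -0.001, -0.018]
ft_force: [-0.5, -0.2, 0.0]
grip_width: 0.0854
[0.064 0.278 0.055 1.349 0.036 3.141] [-0.001 -0.005  0.002 -0.002  0.002  0.001]
```

Joint 6 is at its limit. The grip is square, so I'll use the other quarter, turning about −90°.

```bash
python3 -m inch '[1,0,0,0,-1.4, 1,0,0,0,-2.8, 1,0,0,0,-4.2, 1,0,0,0,-5.6, 1,0,0,0,-7, 1,0,0,0,-8.4, 1,0,0,0,-9.8, 1,0,0,0,-9.8]'
python3 - <<'E'
from h import *
o=sensors.get_obs();print(o['joint_pos'].round(3),o['joint_vel'].round(3),o['eef_pos'])
from scipy.spatial.transform import Rotation as R
print(R.from_quat(o['tool_rot']).as_matrix().round(3))
E
```

```text
clock: 2.75
eef_pos: [0.5169, 0.0415, 0.3042]
tool_rot: [0.855, 0.519, 0.008, -0.016]
ft_force: [-0.1, -0.9, 0.6]
grip_width: 0.0856
[0.064 0.278 0.055 1.349 0.036 2.115] [0.003 0.005 0.003 0.    0.001 0.106] [0.516868   0.04148882 0.30421526]
[[ 0.462  0.887 -0.003]
 [ 0.887 -0.461  0.036]
 [ 0.03  -0.019 -0.999]]
```

Joint 6 is now free. The commanded pose kept a 2° tilt about world x. With the jaws opening along world x this doesn't matter, because the pads stay parallel to the grip's flats. Next I'll measure the grip from w1.

Run:
```python
from h import *
c=load('w1')
hsv=cv2.cvtColor(c['pixels'],cv2.COLOR_RGB2HSV);H,S,V=cv2.split(hsv)
print(hsv[240,230],hsv[225,250],hsv[240,200])
top=((H>8)&(H<25)&(S>80)&(V>140)).astype(np.uint8);m=np.zeros_like(top);m[190:270,200:280]=top[190:270,200:280]
k=max(cv2.findContours(m,0,cv2.CHAIN_APPROX_NONE)[0],key=cv2.contourArea)
print(cv2.boundingRect(k),cv2.approxPolyDP(k,3,True)[:,0].tolist())
P=np.array([onz(c,u,v,.136)[:2]*1000 for u,v in k[:,0]],np.float32);print(cv2.minAreaRect(P))
def circ(mask,z,name):
    k=max(cv2.findContours(mask,0,cv2.CHAIN_APPROX_NONE)[0],key=cv2.contourArea)
    P=np.array([onz(c,u,v,z)[:2]*1000 for u,v in k[:,0]],np.float32);print(name,cv2.minEnclosingCircle(P),cv2.minAreaRect(P))
d=np.zeros_like(top);dd=(V<75).astype(np.uint8);d[155:262,212:318]=dd[155:262,212:318];circ(d,.014,'tray')
cv2.imwrite('pics/cw1.png',cv2.resize(c['pixels'][150:270,200:330],None,fx=4.5,fy=4.5,interpolation=2)[:,:,::-1])
```

```text
[ 14 138 168] [ 14 140  93] [  6  76 148]
(216, 223, 36, 32) [[247, 224], [216, 227], [220, 252], [250, 251]]
((516.1190795898438, 111.90058898925781), (23.757827758789062, 24.27428436279297), 8.427774429321289)
tray ((514.8672485351562, 113.24983215332031), 53.916160583496094) ((516.8554077148438, 110.61651611328125), (105.94510650634766, 100.03788757324219), 47.27568817138672)
```

View pics/cw1.png

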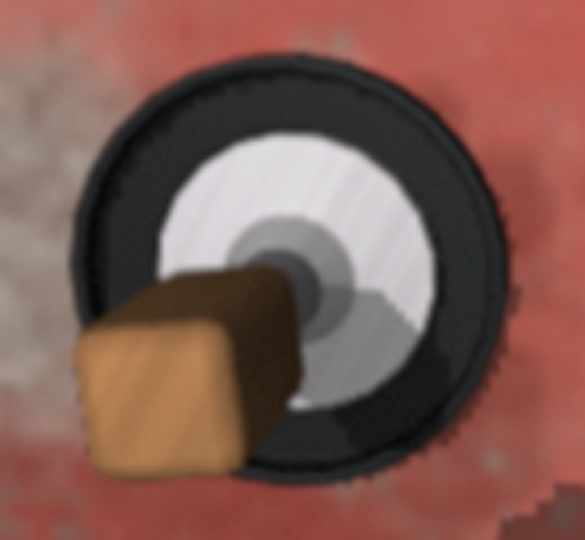

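The crop shows the grip top at crop (165,400), turned roughly 8° from the world axes, and the foot inside the tray. I'll finish most of the turn nearer by and measure again.

```bash
python3 -m inch '[1,10,-5,5,-1.4, 1,20,-10,10,-2.8, 1,30,-15,15,-4.2, 1,39,-20,20,-5.6, 1,39,-20,20,-5.6, 1,39,-20,20,-5.6]'
python3 - <<'E'
from h import *
c=shot('wrist','w2.png')
o=sensors.get_obs();print(o['joint_pos'].round(3),o['eef_pos'])
from scipy.spatial.transform import Rotation as R
print(R.from_quat(o['tool_rot']).as_matrix().round(3))
E
```

```text
clock: 3.35
eef_pos: [0.5173, 0.0862, 0.2856]
tool_rot: [0.67, 0.742, 0.012, -0.013]
ft_force: [-0.6, 0.1, 0.1]
grip_width: 0.0855
[0.149 0.296 0.031 1.304 0.036 1.616] [0.51745571 0.08604146 0.28578781]
[[-0.103  0.995 -0.003]
 [ 0.994  0.103  0.036]
 [ 0.036  0.001 -0.999]]
```

View pics/w2.png

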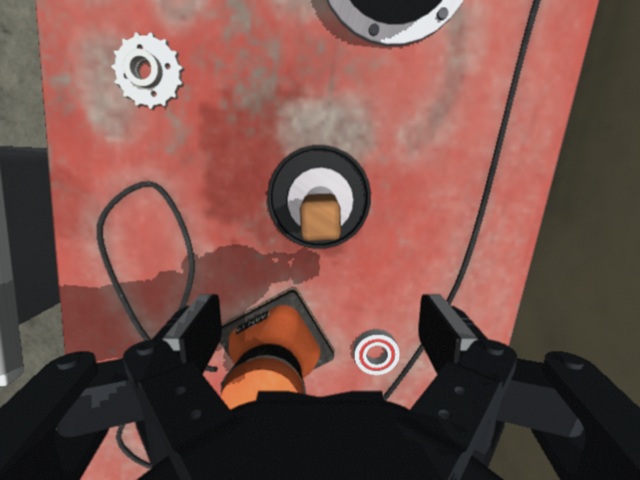

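Grip top at (321,220), tray at (319,196); both are clear of the fingers.

```bash
cat > m.py <<'E'
from h import *
def grip(c,roi,zt,vmin=125):
    hsv=cv2.cvtColor(c['pixels'],cv2.COLOR_RGB2HSV);H,S,V=cv2.split(hsv)
    m=np.zeros_like(V);x0,y0,x1,y1=roi;m[y0:y1,x0:x1]=((H>8)&(H<25)&(S>80)&(V>vmin))[y0:y1,x0:x1]
    k=max(cv2.findContours(m,0,cv2.CHAIN_APPROX_NONE)[0],key=cv2.contourArea)
    print('pix',cv2.boundingRect(k),cv2.minAreaRect(k))
    P=np.array([onz(c,u,v,zt)[:2]*1000 for u,v in k[:,0]],np.float32);r=cv2.minAreaRect(P);print('grip',r);return r
def tray(c,roi,z=.014,vmax=75):
    V=c['pixels'].max(2);m=np.zeros_like(V);x0,y0,x1,y1=roi;m[y0:y1,x0:x1]=(V<vmax)[y0:y1,x0:x1]
    k=max(cv2.findContours(m,0,cv2.CHAIN_APPROX_NONE)[0],key=cv2.contourArea)
    P=np.array([onz(c,u,v,z)[:2]*1000 for u,v in k[:,0]],np.float32);print('tray',cv2.minEnclosingCircle(P),P.mean(0));
def foot(c,roi,z=.014):
    hsv=cv2.cvtColor(c['pixels'],cv2.COLOR_RGB2HSV);H,S,V=cv2.split(hsv)
    m=np.zeros_like(V);x0,y0,x1,y1=roi;m[y0:y1,x0:x1]=((S<60)&(V>90))[y0:y1,x0:x1]
    k=max(cv2.findContours(m,0,cv2.CHAIN_APPROX_NONE)[0],key=cv2.contourArea)
    P=np.array([onz(c,u,v,z)[:2]*1000 for u,v in k[:,0]],np.float32);print('foot',cv2.minEnclosingCircle(P))
E
python3 - <<'E'
from m import *
c=load('w2')
grip(c,(290,180,350,255),.136);tray(c,(262,140,376,252));foot(c,(280,160,360,245))
E
```

```text
pix (302, 202, 38, 38) ((320.5, 220.5), (37.0, 37.0), 90.0)
grip ((515.295166015625, 112.32466888427734), (25.00850486755371, 25.360767364501953), 6.778860092163086)
tray ((513.4337768554688, 114.22903442382812), 53.27759552001953) [513.56934  115.077805]
foot ((515.5091552734375, 112.0541000366211), 34.416099548339844)
```

Three measurements agree: the driver axis is at (0.515, 0.112), the foot is 69 mm across (given 68), and the yaw is about 6.5°. I'll descend around the grip and close.

```bash
python3 -m inch '[1,10,0.3,20,-0.1, 1,19.7,0.5,45,-0.1, 1,19.7,0.5,75,-0.1, 1,19.7,0.5,100,-0.1, 1,19.7,0.5,120,-0.1, 1,19.7,0.5,128.5,-0.1, 1,19.7,0.5,128.5,-0.1]'
python3 - <<'E'
from h import *
c=shot('wrist','w3.png')
print(sensors.get_obs()['eef_pos'])
E
```

```text
clock: 4.1
eef_pos: [0.5149, 0.1101, 0.1569]
tool_rot: [0.665, 0.747, 0.011, -0.014]
ft_force: [-1.4, -0.3, -0.5]
grip_width: 0.0851
[0.51565427 0.11033099 0.15800591]
```

View pics/w3.png

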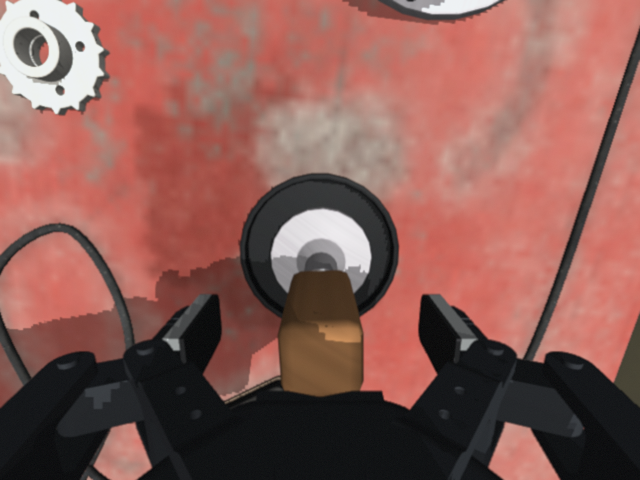

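The grip is centred between the pads at (322,350) and square to them. Closing.

```bash
python3 -m inch '[-1,0,0,0,0, -1,0,0,0,0, -1,0,0,0,0, -1,0,0,0,0, -1,0,0,0,0, -1,0,0,0,0]'; python3 -m inch '[-1,0,0,0,0, -1,0,0,0,0]'
```

```text
clock: 4.75
eef_pos: [0.5156, 0.1108, 0.1585]
tool_rot: [0.664, 0.748, 0.013, -0.013]
ft_force: [-2.4, -0.5, 5.2]
grip_width: 0.0273
clock: 4.95
eef_pos: [0.5156, 0.1108, 0.1585]
tool_rot: [0.664, 0.748, 0.013, -0.013]
ft_force: [-1.3, -0.9, 5.9]
grip_width: 0.0274
```

```bash
python3 -m inch '[-1,0.4,0,-10,0, -1,1.1,0,-30,0, -1,2,0,-55,0, -1,2.9,0,-80,0, -1,3.8,0,-105,0, -1,4.7,0,-130,0, -1,4.7,0,-130,0, -1,4.7,0,-130,0]'
python3 - <<'E'
from h import *
c=shot('wrist','w4.png')
o=sensors.get_obs();print(o['eef_pos'],o['ft_force'],o['ft_torque'])
E
```

```text
clock: 5.75
eef_pos: [0.5152, 0.1106, 0.2873]
tool_rot: [0.664, 0.748, 0.012, -0.013]
ft_force: [-0.5, -0.7, -3.8]
grip_width: 0.0273
[0.51471256 0.11056755 0.28630967] [-0.85670756  0.10573641 -4.22679542] [-0.1130318   0.01547669  0.06625426]
```

View pics/w4.png

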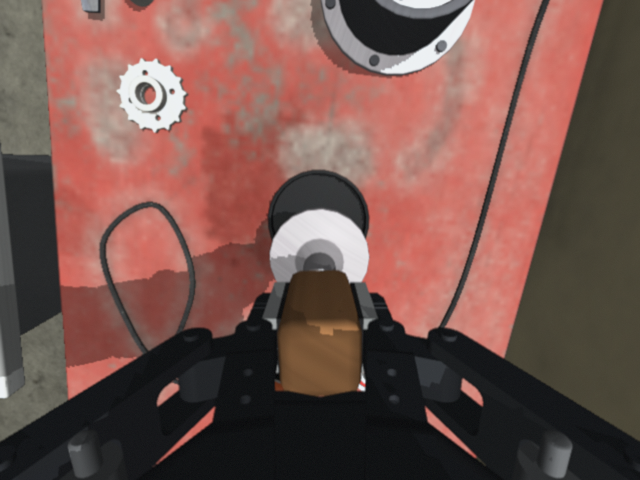

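The driver is lifted. Its foot is at (320,255), above the tray at (319,215), and the wrist shows about 4 N, or 0.4 kg. I'll approach the drum and measure its rim with the same camera.

```bash
python3 -c "
from h import *
from scipy.spatial.transform import Rotation as R
M=R.from_quat(sensors.get_obs()['tool_rot']).as_matrix();print(M.round(4))
print(M.T@np.array([.046,.12,0]))
from m import *
c=load('w4');tray(c,(262,160,376,252));foot(c,(262,200,376,300),.1425)"
```

```text
[[-0.1178  0.993  -0.0059]
 [ 0.9924  0.1179  0.0353]
 [ 0.0357 -0.0017 -0.9994]]
[0.11366874 0.05983058 0.00396473]
tray ((513.2056274414062, 114.2115249633789), 53.20794677734375) [510.55975 131.92384]
foot ((515.4564819335938, 110.14523315429688), 36.158870697021484)
```

```bash
python3 -m inch '[-1,28,15,1,0, -1,57,30,2,0, -1,85,45,3,0, -1,114,60,4,0, -1,114,60,4,0, -1,114,60,4,0]'
python3 - <<'E'
from h import *
c=shot('wrist','w5.png')
o=sensors.get_obs();print(o['eef_pos'],o['ft_force'],o['ft_torque'])
E
```

```text
clock: 6.4
eef_pos: [0.5606, 0.2314, 0.2851]
tool_rot: [0.663, 0.748, 0.01, -0.014]
ft_force: [-1.1, -0.1, -3.6]
grip_width: 0.0272
[0.56057793 0.23064955 0.2856383 ] [-1.09022869  0.44308001 -3.30852564] [-0.08256098 -0.03210216  0.01727634]
```

View pics/w5.png

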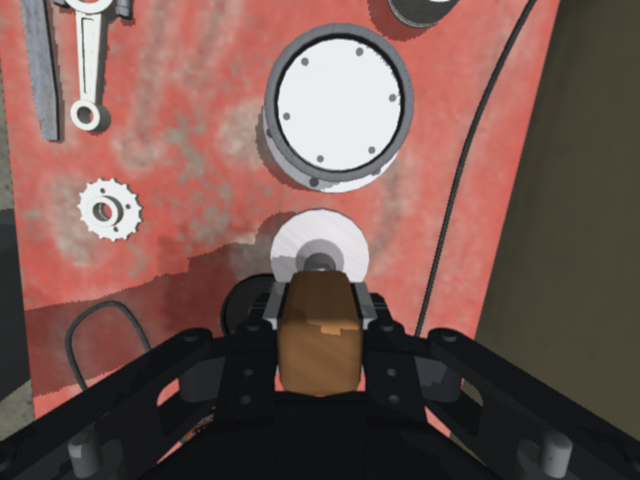

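The drum rim is fully visible, centred at about (338,103), with the plate inside it; the foot is at (320,255).

Run:
```python
from h import *
c=load('w5')
hsv=cv2.cvtColor(c['pixels'],cv2.COLOR_RGB2HSV);H,S,V=cv2.split(hsv)
def lsq(P):
    A=np.c_[2*P,np.ones(len(P))];q=np.linalg.lstsq(A,(P**2).sum(1),rcond=None)[0];return q[:2].round(1),(2*np.sqrt(q[2]+q[0]**2+q[1]**2)).round(1)
white=((S<40)&(V>190)).astype(np.uint8)
n,lab,st,ce=cv2.connectedComponentsWithStats(white,connectivity=4)
for p in [(340,110),(300,235)]:
    l=lab[p[1],p[0]];print(st[l])
    k=max(cv2.findContours((lab==l).astype(np.uint8),0,cv2.CHAIN_APPROX_NONE)[0],key=cv2.contourArea)[:,0]
    if p[1]>200: k=k[k[:,1]<252]
    for z in ([.086] if p[1]<200 else [.14,.1425]):
        P=np.array([onz(c,u,v,z)[:2]*1000 for u,v in k]);print(p,lsq(P))
# rim: grey ring vs red outside
gray=((S<60)&(V<190)&(V>60)|((S<90)&(V<60))).astype(np.uint8)
# sample radial profiles about centre for outer edge: first red
ctr=np.array([338,103.]);pts=[]
for a in np.arange(150,400,4):   # upper portion incl. sides
    d=np.array([np.cos(np.radians(a)),np.sin(np.radians(a))])
    for r in np.arange(55,95,.5):
        q=(ctr+d*r).round().astype(int)
        if 0<=q[1]<480 and S[q[1],q[0]]>90 and V[q[1],q[0]]>70: pts.append(ctr+d*r);break
P=np.array([onz(c,u,v,.094)[:2]*1000 for u,v in pts]);print('rim',lsq(P),len(P))
for _ in range(3):
    c0,D=lsq(P);e=np.abs(np.hypot(*(P-c0).T)-D/2);P=P[e<np.median(e)*3+.3]
print('rim robust',lsq(P),len(P))
```

```text
[  278    39   122   131 12100]
(340, 110) (array([561.5, 337.6]), np.float64(92.2))
[ 271  210   98   72 3436]
(300, 235) (array([558.7, 243.7]), np.float64(45.5))
(300, 235) (array([558.6, 244.3]), np.float64(45.0))
rim (array([560.8, 335.7]), np.float64(113.4)) 55
rim robust (array([561.4, 336.8]), np.float64(111.7)) 49
```

Run:
```python
from h import *
c=load('w5')
V=c['pixels'].astype(int);R,G=V[:,:,0],V[:,:,1]
m=((R-G<35)&(R>80)).astype(np.uint8);mm=np.zeros_like(m);mm[195:290,255:385]=m[195:290,255:385]
k=max(cv2.findContours(mm,0,cv2.CHAIN_APPROX_NONE)[0],key=cv2.contourArea)[:,0]
hull=cv2.convexHull(k.reshape(-1,1,2))[:,0];hull=hull[hull[:,1]<262]
print(k.min(0),k.max(0))
for z in (.139,.142,):
    P=np.array([onz(c,u,v,z)[:2]*1000 for u,v in hull]);A=np.c_[2*P,np.ones(len(P))];q=np.linalg.lstsq(A,(P**2).sum(1),rcond=None)[0]
    print(z,q[:2],2*np.sqrt(q[2]+q[0]**2+q[1]**2),len(P))
```

```text
[255 208] [369 289]
0.139 [554.30467242 225.23794209] 83.36841128144738 14
0.142 [554.28268555 226.20789388] 82.22372912593357 14
```

Run:
```python
from h import *
c=load('w5')
V=c['pixels'].astype(int);R,G=V[:,:,0],V[:,:,1]
m=((R-G<35)&(R>100))
pts=[]
for v in range(214,254,2):
    xs=np.where(m[v,262:385])[0]+262; pts+= [(xs.min(),v),(xs.max()+1,v)] if xs.min()>266 else [(xs.max()+1,v)]
for u in range(300,342,3):
    ys=np.where(m[200:250,u])[0]+200; pts.append((u,ys.min()))
for z in (.139,.142,):
    P=np.array([onz(c,u,v,z)[:2]*1000 for u,v in pts]);A=np.c_[2*P,np.ones(len(P))];q=np.linalg.lstsq(A,(P**2).sum(1),rcond=None)[0]
    print(z,q[:2],2*np.sqrt(q[2]+q[0]**2+q[1]**2),len(P))
```

```text
0.139 [558.06861287 227.15079745] 77.98262821292697 43
0.142 [557.99494556 228.09448495] 76.91189504692804 43
```

Run:
```python
from h import *
c=load('w5');print(np.round(c['intrinsics'],1).tolist(),c['extrinsics'].round(3).tolist())
cv2.imwrite('pics/cw5.png',cv2.resize(c['pixels'][195:320,250:390],None,fx=4.5,fy=4.5,interpolation=2)[:,:,::-1])
for z in (.132,.142):
  for p in [(320,208.5),(271,256),(369.5,256),(271,262),(369.5,262)]: print(z,p,onz(c,*p,z)[:2]*1000)
T=np.array([.5605,.2320,0])
print(proj(c,[[.5605+.034*np.cos(a),.2323+.034*np.sin(a),.1405] for a in np.radians([0,45,90,135,180])]).round(1).tolist())
```

```text
[[332.5, 0.0, 319.6], [0.0, 332.5, 241.8], [0.0, 0.0, 1.0]] [[0.993, 0.118, 0.026, 0.553], [0.121, -0.965, -0.234, 0.296], [-0.002, 0.235, -0.972, 0.357], [0.0, 0.0, 0.0, 1.0]]
0.132 (320, 208.5) [556.24222842 264.83372563]
0.132 (271, 256) [526.01728288 227.24048661]
0.132 (369.5, 256) [594.94772754 235.68454098]
0.132 (271, 262) [526.4004931  222.83531113]
0.132 (369.5, 262) [595.63682439 231.32005508]
0.142 (320, 208.5) [556.08528871 266.2105669 ]
0.142 (271, 256) [527.20073611 230.28448431]
0.142 (369.5, 256) [593.07430573 238.35406816]
0.142 (271, 262) [527.56695202 226.0746662 ]
0.142 (369.5, 262) [593.73284304 234.18313516]
[[369.9, 264.1], [360.7, 228.0], [326.7, 208.9], [288.7, 219.4], [270.5, 252.4]]
```

View pics/cw5.png

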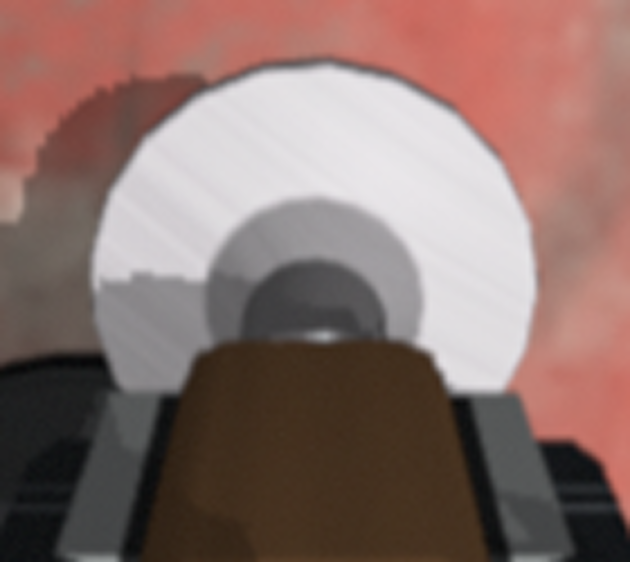

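The predicted foot outline (edges 270–370, top 209) matches the picture (271–369, 208.5), so the driver is where I think it is. The drum axis is at (0.5614, 0.337), by rim fit with D 111.7 (given 112). Next I'll move over the drum.

```bash
python3 -m inch '[-1,26,3.3,1,0, -1,52,6.7,2,0, -1,78,10,3,0, -1,104,13.4,3.7,0, -1,104,13.4,3.7,0, -1,104,13.4,3.7,0]'
python3 - <<'E'
from h import *
c=shot('wrist','w6.png')
o=sensors.get_obs();print(o['eef_pos'],o['tool_rot'],o['ft_force'],o['ft_torque'],o['joint_pos'].round(2))
print(proj(c,[[.5614+.0485*np.cos(a),.337+.0485*np.sin(a),.094] for a in np.radians([0,45,90,135,180])]).round(1).tolist())
E
```

```text
clock: 7.05
eef_pos: [0.5621, 0.3351, 0.2872]
tool_rot: [0.664, 0.747, 0.011, -0.013]
ft_force: [0.1, -1.0, -2.6]
grip_width: 0.0274
[0.56228022 0.33462659 0.28738998] [ 0.66436403  0.74720897  0.01120269 -0.01317937] [-0.104284   -0.50255594 -3.27949654] [-0.03241578 -0.04602803 -0.02251238] [0.53 0.56 0.43 1.43 0.03 1.98]
[[377.4, 247.2], [366.7, 203.9], [326.3, 180.8], [281.3, 193.7], [260.1, 233.5]]
```

View pics/w6.png

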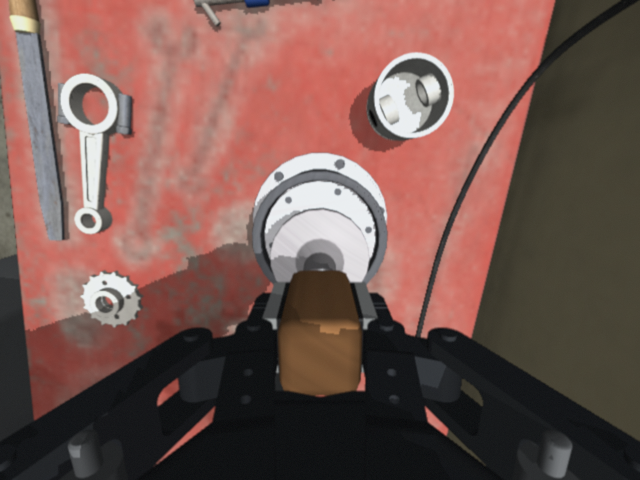

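The foot is within 1 mm of the drum axis; the rim's far edge is at (320,172), with the foot top centred at (320,255). The no-load reading is about −3.3 N in z. Descending to just above the plate.

```bash
python3 -m inch '[-1,-0.4,0,10,0, -1,-0.7,0,20,0, -1,-1,0,30,0, -1,-1.4,0,38,0, -1,-1.4,0,38,0]'; python3 -m inch '[-1,-0.1,0,2,0, -1,-0.1,0,4,0, -1,-0.2,0,6,0, -1,-0.3,0,8,0, -1,-0.3,0,8,0]'; python3 -m inch '[-1,-0.1,0,2,0, -1,-0.1,0,4,0, -1,-0.1,0,4,0]'
```

```text
clock: 7.6
eef_pos: [0.5618, 0.3352, 0.2476]
tool_rot: [0.664, 0.747, 0.01, -0.014]
ft_force: [0.3, -0.3, -3.7]
grip_width: 0.0275
clock: 8.1
eef_pos: [0.5625, 0.3359, 0.2418]
tool_rot: [0.664, 0.748, 0.012, -0.013]
ft_force: [-0.4, -0.0, -3.2]
grip_width: 0.0272
clock: 8.4
eef_pos: [0.5627, 0.3361, 0.238]
tool_rot: [0.664, 0.748, 0.012, -0.013]
ft_force: [-0.3, -0.4, -2.6]
grip_width: 0.0275
```

```bash
python3 -m inch '[-1,-0.1,0,2,0, -1,-0.1,0,4,0, -1,-0.1,0,4,0]';python3 -m inch '[-1,-0.1,0,2,0, -1,-0.1,0,4,0, -1,-0.1,0,4,0]'
python3 - <<'E'
from h import *
c=shot('wrist','w7.png');o=sensors.get_obs();print(o['eef_pos'],o['ft_force'],o['ft_torque'])
E
```

```text
clock: 8.7
eef_pos: [0.5627, 0.3361, 0.2339]
tool_rot: [0.664, 0.748, 0.012, -0.013]
ft_force: [0.9, 0.5, -2.4]
grip_width: 0.0271
clock: 9.0
eef_pos: [0.5627, 0.3361, 0.2307]
tool_rot: [0.664, 0.748, 0.013, -0.013]
ft_force: [-0.6, -0.9, 2.6]
grip_width: 0.0276
[0.56268626 0.33611473 0.2306234 ] [-1.77524791 -1.35919606  3.01224185] [-0.22960719  0.1759278  -0.01959954]
```

View pics/w7.png

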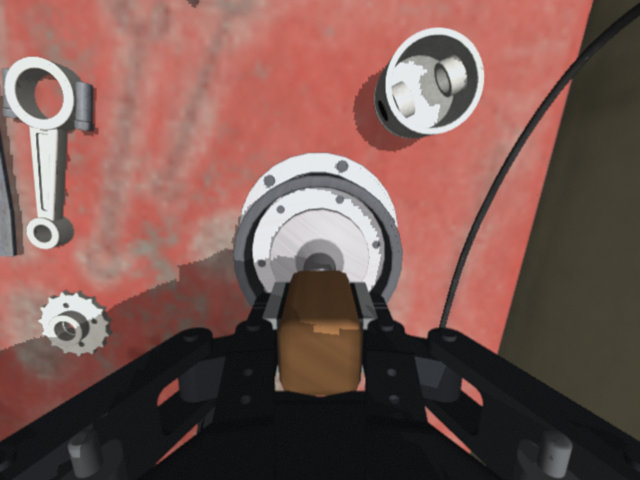

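There is contact, about 6 N at TCP z=0.2307 (a first touch was expected near 0.240 with the light springs). The wrist view shows the plate around the foot, visibly below the rim. I'll check levelness and depth in the other views before pushing on.

Run:
```python
from h import *
c=shot('scene','s8.png');cv2.imwrite('pics/cs8.png',cv2.resize(c['pixels'][170:300,190:330],None,fx=5,fy=4.6,interpolation=2)[:,:,::-1])
w=load('w7');cv2.imwrite('pics/cw7.png',cv2.resize(w['pixels'][140:320,220:420],None,fx=3.9,fy=3.3,interpolation=2)[:,:,::-1])
for i in range(4):
    pass
```

```text
(no output)
```

View pics/cs8.png

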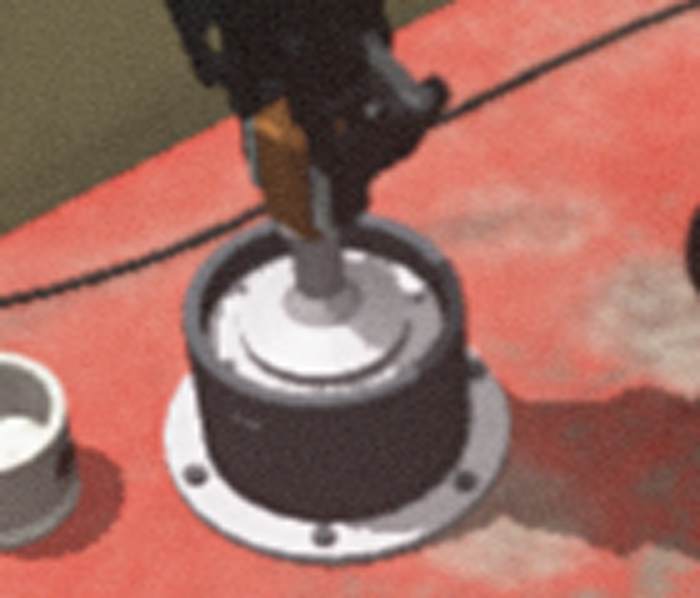

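View pics/cw7.png

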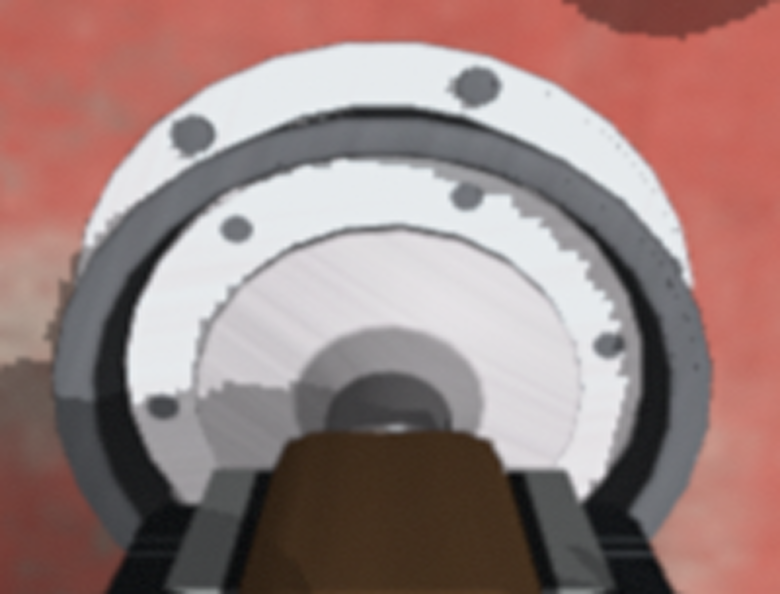

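The plate is about 10 mm down and looks level, and the driver is upright. So first contact was at about 0.240 as expected, and 6 N means the ramps have begun. I'll push on in small steps.

```bash
python3 -m inch '[-1,0,0,1,0, -1,-0.1,0,2,0, -1,-0.1,0,2,0]'; python3 -m inch '[-1,0,0,1,0, -1,-0.1,0,2,0, -1,-0.1,0,2,0]'; python3 -c "
from h import *
o=sensors.get_obs();print(o['eef_pos'],o['ft_force'],o['ft_torque'])"
```

```text
clock: 9.4
eef_pos: [0.5627, 0.3361, 0.229]
tool_rot: [0.664, 0.748, 0.013, -0.013]
ft_force: [-1.4, -1.0, 5.6]
grip_width: 0.0272
clock: 9.7
eef_pos: [0.5627, 0.3361, 0.2273]
tool_rot: [0.664, 0.748, 0.013, -0.013]
ft_force: [-1.0, -0.9, 6.0]
grip_width: 0.0272
[0.56265446 0.33612537 0.22734562] [-0.98156591 -0.91061514  6.04990592] [-0.30420102  0.50891248  0.12139751]
```

```bash
for i in 1 2; do python3 -m inch '[-1,0,0,0.8,0, -1,-0.1,0,1.5,0, -1,-0.1,0,1.5,0]'; python3 -c "
from h import *
o=sensors.get_obs();print(o['eef_pos'],o['ft_force'],o['ft_torque'])"; done
```

```text
clock: 10.0
eef_pos: [0.5628, 0.3362, 0.2247]
tool_rot: [0.664, 0.748, 0.013, -0.013]
ft_force: [-0.0, 0.0, 2.9]
grip_width: 0.0274
[0.56275464 0.33615615 0.22471761] [-0.04267619  0.01790752  2.91408142] [-0.06434075  0.09304027  0.01266516]
clock: 10.3
eef_pos: [0.5628, 0.3361, 0.2228]
tool_rot: [0.664, 0.748, 0.012, -0.013]
ft_force: [-0.1, 1.3, 2.5]
grip_width: 0.0276
[0.56276194 0.33614368 0.22283463] [-0.11605796  1.27704314  2.48439557] [ 0.18984476 -0.06006645  0.05744074]
```

The ramp peak came at about 0.227 and the push has dropped as the edge slides past. The snap should come near 0.220, with the bottom about 2 mm lower. I'll use finer steps.

```bash
python3 -m inch '[-1,0,0,0.5,0, -1,0,0,1,0, -1,0,0,1,0]'; python3 -m inch '[-1,0,0,0.5,0, -1,0,0,1,0, -1,0,0,1,0]'; python3 -m inch '[-1,0,0,0.5,0, -1,0,0,0.5,0]'; python3 -m inch '[-1,0,0,0.5,0, -1,0,0,0.5,0]'; python3 -c "
from h import *
o=sensors.get_obs();print(o['eef_pos'],o['ft_force'],o['ft_torque'])"
```

```text
clock: 10.6
eef_pos: [0.5627, 0.3361, 0.222]
tool_rot: [0.664, 0.748, 0.012, -0.013]
ft_force: [1.1, 1.0, 4.2]
grip_width: 0.0273
clock: 10.9
eef_pos: [0.562, 0.3355, 0.2197]
tool_rot: [0.664, 0.747, 0.011, -0.013]
ft_force: [0.1, -0.5, -3.2]
grip_width: 0.0271
clock: 11.1
eef_pos: [0.562, 0.3356, 0.2193]
tool_rot: [0.664, 0.747, 0.011, -0.014]
ft_force: [-0.1, -0.1, -2.1]
grip_width: 0.0273
clock: 11.3
eef_pos: [0.5621, 0.3357, 0.2193]
tool_rot: [0.664, 0.748, 0.011, -0.013]
ft_force: [0.1, -0.9, -1.9]
grip_width: 0.0277
[0.56211889 0.33569293 0.21930862] [ 0.07308882 -0.88374239 -1.87798731] [-0.15647401  0.12194911  0.01930699]
```

Snapped. Continuing to the bottom.

```bash
for i in 1 2; do python3 -m inch '[-1,0,0,0.5,0, -1,0,0,0.5,0]'; done; python3 -c "
from h import *
o=sensors.get_obs();print(o['eef_pos'],o['ft_force'],o['ft_torque'])"
```

```text
clock: 11.5
eef_pos: [0.5624, 0.3359, 0.2192]
tool_rot: [0.664, 0.748, 0.012, -0.013]
ft_force: [-0.1, -0.6, -3.2]
grip_width: 0.0272
clock: 11.7
eef_pos: [0.5625, 0.336, 0.2191]
tool_rot: [0.664, 0.748, 0.012, -0.013]
ft_force: [-2.4, -0.6, -0.4]
grip_width: 0.0274
[0.56246066 0.33597881 0.21908938] [-2.36885655 -0.61873468 -0.44837075] [-0.36725952  0.38528122  0.00119388]
```

```bash
for i in 1 2; do python3 -m inch '[-1,0,0,0.5,0, -1,0,0,0.5,0]';  python3 -c "
from h import *
o=sensors.get_obs();print(o['eef_pos'],o['ft_force'],o['ft_torque'])";done
```

```text
clock: 11.9
eef_pos: [0.5625, 0.336, 0.219]
tool_rot: [0.664, 0.748, 0.012, -0.013]
ft_force: [-2.0, -1.9, 1.8]
grip_width: 0.0274
[0.56245401 0.33595458 0.21903914] [-1.95277834 -1.86831148  1.7752486 ] [-0.53702549  0.74063425  0.0800787 ]
clock: 12.1
eef_pos: [0.5624, 0.336, 0.219]
tool_rot: [0.664, 0.748, 0.012, -0.013]
ft_force: [-3.7, -3.3, 4.7]
grip_width: 0.027
[0.56244239 0.33595655 0.21901082] [-3.68230826 -3.30269488  4.65452033] [-0.68867524  0.93712277  0.0800195 ]
```

The push rises stiffly at a fixed z of 0.219, with some moment. I'll check whether the plate is level before pressing harder.

Run:
```python
from h import *
c=shot('scene','s9.png');w=shot('wrist','w9.png')
a=cv2.resize(c['pixels'][195:285,215:305],None,fx=4.4,fy=4.4,interpolation=2)
b=cv2.resize(w['pixels'][140:320,220:420],None,fx=2.0,fy=2.2,interpolation=2)
cv2.imwrite('pics/c9.png',np.hstack([a,b])[:,:,::-1]);print(a.shape,b.shape)
```

```text
(396, 396, 3) (396, 400, 3)
```

View pics/c9.png

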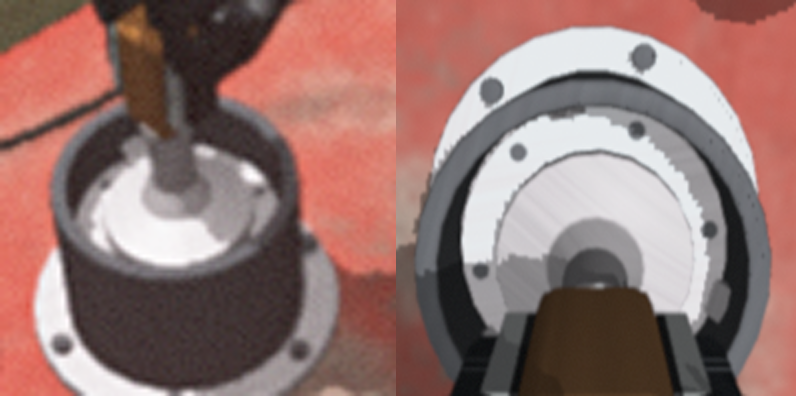

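Both crops show the plate below the catches, which now stick out over it at (570,110) and (718,298) in the crop. The foot lies flat as far as I can see. The arm is soft, so I'll raise the force gradually.

```bash
for i in 1 2 3; do python3 -m inch '[-1,0,0,0.3,0, -1,0,0,0.6,0, -1,0,0,0.6,0]';  python3 -c "
from h import *
from scipy.spatial.transform import Rotation as R
o=sensors.get_obs();print(o['eef_pos'],o['ft_force'].round(1),o['ft_torque'].round(2),R.from_quat(o['tool_rot']).as_matrix()[2].round(4))";done
```

```text
clock: 12.5
eef_pos: [0.5624, 0.3359, 0.219]
tool_rot: [0.664, 0.748, 0.013, -0.013]
ft_force: [-4.1, -3.8, 6.6]
grip_width: 0.0277
[0.56241456 0.33590689 0.21899388] [-4.1 -3.8  6.6] [-0.76  1.14  0.03] [ 0.0363  0.0016 -0.9993]
clock: 12.8
eef_pos: [0.5624, 0.3359, 0.2189]
tool_rot: [0.664, 0.747, 0.013, -0.013]
ft_force: [-4.4, -3.2, 9.9]
grip_width: 0.0275
[0.56236523 0.33587316 0.21891812] [-4.4 -3.2  9.9] [-0.92  1.25  0.07] [ 0.0364  0.0018 -0.9993]
clock: 13.1
eef_pos: [0.5623, 0.3359, 0.2189]
tool_rot: [0.664, 0.747, 0.013, -0.013]
ft_force: [-5.4, -4.6, 11.7]
grip_width: 0.0271
[0.56234999 0.33586292 0.21893442] [-5.4 -4.6 11.7] [-0.95  1.58  0.09] [ 0.0366  0.0023 -0.9993]
```

The push is about 15 N, with 7 N of radial side load. I'll ease the tool about 1 mm inward while adding force.

```bash
for i in 1 2; do python3 -m inch '[-1,-0.2,-0.4,0.3,0, -1,-0.4,-0.8,0.6,0, -1,-0.4,-0.8,0.6,0]';  python3 -c "
from h import *
from scipy.spatial.transform import Rotation as R
o=sensors.get_obs();print(o['eef_pos'],o['ft_force'].round(1),o['ft_torque'].round(2),R.from_quat(o['tool_rot']).as_matrix()[2].round(4))";done
```

```text
clock: 13.4
eef_pos: [0.5621, 0.3356, 0.2189]
tool_rot: [0.664, 0.747, 0.014, -0.013]
ft_force: [-4.3, -4.0, 11.4]
grip_width: 0.0275
[0.56213143 0.3356486  0.21887369] [-4.3 -4.  11.4] [-0.87  1.4   0.12] [ 0.0373  0.004  -0.9993]
clock: 13.7
eef_pos: [0.5619, 0.3355, 0.2189]
tool_rot: [0.664, 0.747, 0.015, -0.012]
ft_force: [-3.2, -3.7, 13.8]
grip_width: 0.027
[0.56192551 0.33554589 0.21887805] [-3.2 -3.7 13.8] [-0.72  1.35  0.05] [ 0.0383  0.0057 -0.9992]
```

```bash
for i in 1 2 3; do python3 -m inch '[-1,-0.1,-0.2,0.3,0, -1,-0.2,-0.3,0.6,0, -1,-0.2,-0.3,0.6,0]';  python3 -c "
from h import *
from scipy.spatial.transform import Rotation as R
o=sensors.get_obs();print(o['eef_pos'],o['ft_force'].round(1),o['ft_torque'].round(2),R.from_quat(o['tool_rot']).as_matrix()[2].round(4))";done
```

```text
clock: 14.0
eef_pos: [0.5619, 0.3355, 0.2189]
tool_rot: [0.664, 0.747, 0.015, -0.012]
ft_force: [-2.9, -3.4, 15.6]
grip_width: 0.0273
[0.56185179 0.33545654 0.21889139] [-2.9 -3.4 15.6] [-0.76  1.45  0.09] [ 0.0388  0.0066 -0.9992]
clock: 14.3
eef_pos: [0.5617, 0.3354, 0.2189]
tool_rot: [0.664, 0.748, 0.016, -0.012]
ft_force: [-3.3, -3.0, 17.0]
grip_width: 0.0278
[0.5617412  0.33542561 0.21885269] [-3.3 -3.  17. ] [-0.85  1.5   0.13] [ 0.0393  0.0075 -0.9992]
clock: 14.6
eef_pos: [0.5616, 0.3354, 0.2189]
tool_rot: [0.664, 0.748, 0.016, -0.012]
ft_force: [-4.7, -3.6, 18.7]
grip_width: 0.0278
[0.56163563 0.33538587 0.21891431] [-4.7 -3.6 18.7] [-0.86  1.66  0.17] [ 0.0398  0.0084 -0.9992]
```

```bash
python3 -m inch '[-1,-0.1,-0.2,0.3,0, -1,-0.2,-0.3,0.8,0, -1,-0.2,-0.3,0.8,0, -1,-0.2,-0.3,0.8,0, -1,-0.2,-0.3,0.8,0, -1,-0.2,-0.3,0.8,0, -1,-0.2,-0.3,0.8,0, -1,-0.2,-0.3,0.8,0]';python3 -m inch '[-1,0,0,0,0, -1,0,0,0,0, -1,0,0,0,0, -1,0,0,0,0, -1,0,0,0,0, -1,0,0,0,0]';  python3 - <<'E'
from h import *
c=shot('scene','s10.png');w=shot('wrist','w10.png')
a=cv2.resize(c['pixels'][195:285,215:305],None,fx=4.4,fy=4.4,interpolation=2)
b=cv2.resize(w['pixels'][140:320,220:420],None,fx=2.0,fy=2.2,interpolation=2)
cv2.imwrite('pics/c10.png',np.hstack([a,b])[:,:,::-1])
o=sensors.get_obs();print(o['ft_force'])
E
```

```text
clock: 15.4
eef_pos: [0.5615, 0.3353, 0.2189]
tool_rot: [0.664, 0.748, 0.017, -0.012]
ft_force: [-3.7, -3.0, 22.3]
grip_width: 0.0272
clock: 16.0
eef_pos: [0.5615, 0.3353, 0.2189]
tool_rot: [0.664, 0.748, 0.017, -0.012]
ft_force: [-4.2, -3.9, 22.3]
grip_width: 0.0271
[-3.13172477 -3.00671881 21.56178629]
```

View pics/c10.png

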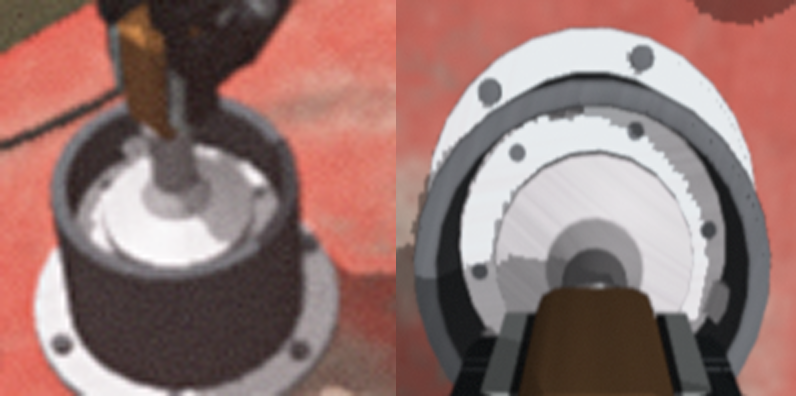

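That was about 25 N on the plate (22 measured plus the 3.4 N no-load offset) for over a second, at rest at z=0.2189. The plate sits flat under the catches, at crop (600,115) and (718,298). Now I'll unload and lift out.

```bash
python3 -m inch '[-1,0.9,1.4,-4,0, -1,1.9,2.8,-8,0, -1,2.1,2.8,-14,0, -1,2.3,2.8,-20,0, -1,2.7,2.8,-30,0, -1,3.1,2.8,-42,0, -1,3.6,2.8,-55,0, -1,4.1,2.8,-70,0]'; python3 -m inch '[-1,0.4,0,-10,0, -1,0.4,0,-10,0, -1,0.4,0,-10,0]';  python3 - <<'E'
from h import *
from scipy.spatial.transform import Rotation as R
w=shot('wrist','w11.png')
o=sensors.get_obs();print(o['eef_pos'],o['ft_force'],R.from_quat(o['tool_rot']).as_matrix().round(4))
E
```

```text
clock: 16.9
eef_pos: [0.5625, 0.3363, 0.2835]
tool_rot: [0.664, 0.748, 0.012, -0.013]
ft_force: [-0.4, -0.2, -2.3]
grip_width: 0.0273
clock: 17.2
eef_pos: [0.5625, 0.3363, 0.2926]
tool_rot: [0.664, 0.748, 0.012, -0.013]
ft_force: [-0.1, -0.2, -3.4]
grip_width: 0.0274
[0.5622894  0.33620109 0.29187667] [-0.87385652 -0.42454571 -2.73467195] [[-1.179e-01  9.930e-01 -4.300e-03]
 [ 9.924e-01  1.180e-01  3.540e-02]
 [ 3.560e-02 -1.000e-04 -9.994e-01]]
```

View pics/w11.png

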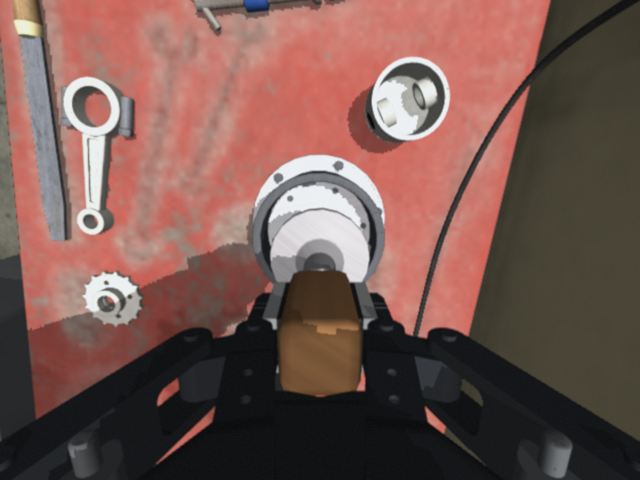

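Driver out and still seated in the grip as before (lower grip edge at row 271). I'll back off and inspect the plate.

```bash
python3 -m inch '[-1,-28,-3.3,-1,0, -1,-56,-6.7,-2,0, -1,-84,-10,-3,0, -1,-109,-13,-4,0, -1,-109,-13,-4,0, -1,-109,-13,-4,0]';  python3 - <<'E'
from h import *
w=shot('wrist','w12.png')
o=sensors.get_obs();print(o['eef_pos'],o['ft_force'])
cv2.imwrite('pics/cw12.png',cv2.resize(w['pixels'][15:200,250:430],None,fx=3.2,fy=3.2,interpolation=2)[:,:,::-1])
t=shot('top','t12.png');cv2.imwrite('pics/ct12.png',cv2.resize(t['pixels'][175:245,265:335],None,fx=8,fy=8,interpolation=2)[:,:,::-1])
E
```

```text
clock: 17.85
eef_pos: [0.5623, 0.2259, 0.2918]
tool_rot: [0.664, 0.747, 0.012, -0.014]
ft_force: [-0.7, -0.5, -2.6]
grip_width: 0.0274
[0.56231348 0.22659669 0.29193292] [-0.40103216  0.32681591 -3.67337332]
```

View pics/cw12.png

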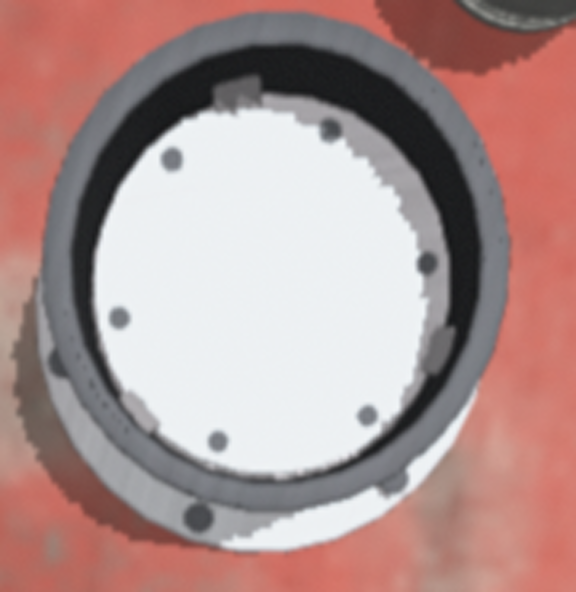

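View pics/ct12.png

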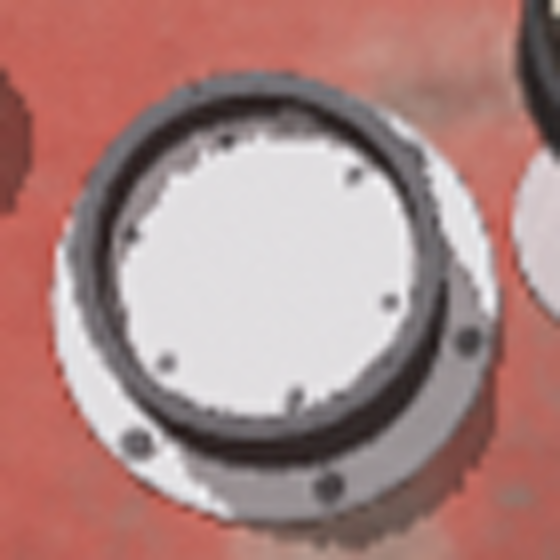

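The plate sits well below the rim with all three catches over its edge, at crop (238,93), (440,350) and (140,410). I'll check depth and level from the six bolt holes.

Run:
```python
from h import *
from scipy.optimize import least_squares
def holes(f,guess):
    c=load(f);g=255-cv2.cvtColor(c['pixels'],cv2.COLOR_RGB2GRAY).astype(float);out=[]
    for u,v in guess:
        p=g[v-6:v+7,u-6:u+7]; p=p-np.median(p); 
        yy,xx=np.mgrid[-6:7,-6:7]; p=np.where((xx**2+yy**2<20)&(p>20),p,0)
        out.append((u+(p*xx).sum()/p.sum(),v+(p*yy).sum()/p.sum()))
    return c,np.array(out)
c5,h5=holes('w5',[(305,61),(359,51),(392,98),(372,150),(320,159),(286,116)])
P=np.array([onz(c5,*p,.086)*1000 for p in h5]);C=P.mean(0);print('start r',np.hypot(*(P-C)[:,:2].T).round(1),C.round(1))
g=[(int(250+x/3.2),int(15+y/3.2)) for x,y in [(172,160),(330,130),(428,263),(367,416),(218,441),(119,318)]]
c,h=holes('w12',g);R=np.hypot(*(P-C)[:,:2].T).mean()
def model(q):
    cx,cy,z,a,b,th=q;n=np.array([-a,-b,1]);n/=np.linalg.norm(n)
    e=np.cross([0,1,0],n);e/=np.linalg.norm(e);f=np.cross(n,e)
    A=th+np.radians(np.arange(6)*-60)
    return [np.array([cx,cy,z])+R*(np.cos(t)*e+np.sin(t)*f) for t in A]
def res(q,cc,hh): return (proj(cc,np.array(model(q))/1000)-hh).ravel()
for cc,hh,z0 in [(c5,h5,86),(c,h,66)]:
    X=np.array([onz(cc,*p,z0/1000)*1000 for p in hh]);m=X.mean(0);th=np.arctan2(*(X-m)[0,[1,0]])
    s=least_squares(res,[m[0],m[1],z0,0,0,th],args=(cc,hh));print(s.x.round(3),'rms px',np.sqrt((s.fun**2).mean()).round(2))
```

```text
start r [41.  41.1 41.  41.1 41.  41. ] [561.8 337.9  86. ]
[ 5.61784e+02  3.37907e+02  8.59820e+01 -5.00000e-03  2.00000e-03
  2.37900e+00] rms px 0.06
[5.61844e+02 3.37884e+02 6.52900e+01 2.50000e-02 2.20000e-02 2.37600e+00] rms px 0.12
```

The depth is right: plate top at 65.3 mm, about 21 mm of travel. The apparent tilt of 0.033 rad is more than I'd like, though two of the holes sit on a shadow edge. I'll re-measure with tighter hole masks.

```bash
cat > tilt.py <<'E'
from h import *
from scipy.optimize import least_squares
R=41.05
def fit(f,guess,z0,thr=145,show=True):
    c=load(f);g=cv2.cvtColor(c['pixels'],cv2.COLOR_RGB2GRAY).astype(np.float32);out=[]
    for u,v in guess:
        p=cv2.resize(g[v-8:v+9,u-8:u+9],None,fx=8,fy=8,interpolation=cv2.INTER_CUBIC)
        yy,xx=np.mgrid[0:136,0:136];xx=(xx+.5)/8-.5-8;yy=(yy+.5)/8-.5-8
        t=thr if np.isscalar(thr) else thr
        n,l,s,_=cv2.connectedComponentsWithStats((p<t).astype(np.uint8))
        k=min(range(1,n),key=lambda i:np.hypot(xx[l==i].mean(),yy[l==i].mean())+(99 if s[i,4]<200 else 0));m=l==k
        out.append((u+xx[m].mean(),v+yy[m].mean(),m.sum()/64))
    h=np.array(out);
    if show: print(h.round(1).tolist())
    h=h[:,:2]
    X=np.array([onz(c,*p,z0/1000)*1000 for p in h]);m=X.mean(0);th0=np.arctan2(*(X-m)[0,[1,0]])
    d=np.sign(np.cross((X-m)[0,:2],(X-m)[1,:2]))
    def model(q):
        cx,cy,z,a,b,th=q;n=np.array([-a,-b,1]);n/=np.linalg.norm(n)
        e=np.cross([0,1,0],n);e/=np.linalg.norm(e);k=np.cross(n,e);A=th+d*np.radians(np.arange(len(h))*60)
        return np.array([cx,cy,z])+R*(np.cos(A)[:,None]*e+np.sin(A)[:,None]*k)
    s=least_squares(lambda q:(proj(c,model(q)/1000)-h).ravel(),[m[0],m[1],z0,0,0,th0]);print(f,s.x.round(3),'rms',np.sqrt((s.fun**2).mean()).round(2));print((s.fun.reshape(-1,2)).round(2).tolist())
E
python3 - <<'E'
from tilt import *
fit('w5',[(305,61),(359,51),(392,98),(372,150),(320,159),(286,116)],86)
g=[(int(250+x/3.2),int(15+y/3.2)) for x,y in [(172,160),(330,130),(428,263),(367,416),(218,441),(119,318)]]
for t in (125,135,145,155): fit('w12',g,66,t)
E
```

```text
[[304.4, 61.2, 34.5], [359.0, 51.4, 36.1], [392.1, 97.4, 30.9], [371.3, 149.7, 26.8], [319.9, 158.4, 26.1], [286.1, 115.9, 29.7]]
w5 [ 5.61764e+02  3.37955e+02  8.57530e+01 -4.00000e-03 -3.00000e-03
  2.37900e+00] rms 0.02
[[-0.02, 0.01], [0.01, 0.01], [0.02, 0.0], [-0.02, 0.0], [0.03, -0.01], [-0.01, -0.01]]
[[303.3, 64.2, 15.2], [353.0, 54.8, 32.5], [383.3, 96.8, 34.7], [370.0, 151.2, 25.9], [317.6, 152.5, 7.7], [286.8, 113.9, 12.6]]
w12 [ 5.62686e+02  3.35283e+02  7.95300e+01 -9.30000e-02 -1.27000e-01
  2.37900e+00] rms 1.9
[[-0.41, -0.87], [0.66, 1.22], [1.94, 1.46], [-2.25, -4.49], [1.26, 2.52], [-1.19, 0.12]]
[[303.3, 64.3, 21.6], [353.0, 54.7, 37.5], [383.4, 96.8, 39.3], [364.4, 144.5, 15.1], [317.7, 152.5, 15.6], [286.8, 113.9, 17.7]]
w12 [5.61853e+02 3.37904e+02 6.52890e+01 2.40000e-02 2.00000e-02 2.37600e+00] rms 0.09
[[0.04, -0.15], [-0.01, 0.11], [-0.08, -0.15], [0.04, 0.08], [-0.1, 0.04], [0.11, 0.08]]
[[303.3, 64.3, 26.0], [353.0, 54.6, 43.0], [383.5, 96.8, 45.2], [364.4, 144.5, 19.1], [317.7, 152.5, 19.3], [286.8, 113.9, 21.9]]
w12 [5.6184e+02 3.3788e+02 6.5533e+01 2.8000e-02 1.9000e-02 2.3760e+00] rms 0.1
[[0.05, -0.15], [0.01, 0.11], [-0.11, -0.18], [0.04, 0.09], [-0.1, 0.07], [0.11, 0.06]]
[[303.3, 64.3, 29.7], [353.1, 54.5, 49.9], [383.6, 96.8, 53.9], [364.4, 144.5, 22.1], [317.7, 152.5, 22.5], [286.8, 113.9, 25.4]]
w12 [5.61834e+02 3.37857e+02 6.57090e+01 3.50000e-02 2.30000e-02 2.37500e+00] rms 0.13
[[0.08, -0.18], [0.02, 0.12], [-0.16, -0.23], [0.05, 0.13], [-0.11, 0.09], [0.12, 0.08]]
```

```bash
sed -i 's/for u,v in guess:/for i,(u,v) in enumerate(guess):/; s/t=thr if np.isscalar(thr) else thr/t=thr if np.isscalar(thr) else thr[i]/' tilt.py; sed -i 's/c=load(f);g=/c=load(f) if isinstance(f,str) else f;g=/' tilt.py
python3 - <<'E'
from tilt import *
g=[(303,65),(353,55),(383,97),(364,145),(318,152),(287,114)]
fit('w12',g,66,[155,120,118,160,160,160])
fit('w12',g,66,[175,125,125,180,180,180])
w=load('w12');cv2.imwrite('pics/ch.png',cv2.resize(w['pixels'][40:165,275:400],None,fx=4.8,fy=4.8,interpolation=0)[:,:,::-1])
# expected tip edge: plate outline edge (underside hidden); view z of rim for calibration
E
```

```text
[[303.3, 64.3, 29.7], [353.1, 54.8, 29.8], [383.3, 96.8, 31.6], [364.4, 144.5, 23.6], [317.7, 152.5, 23.9], [286.8, 113.9, 27.0]]
w12 [5.61844e+02 3.37901e+02 6.52820e+01 2.10000e-02 1.80000e-02 2.37600e+00] rms 0.09
[[0.06, -0.15], [-0.09, 0.1], [-0.02, -0.13], [0.01, 0.09], [-0.07, 0.05], [0.11, 0.05]]
[[303.3, 64.4, 36.5], [353.0, 54.8, 32.5], [383.3, 96.8, 34.7], [364.4, 144.5, 29.6], [317.7, 152.5, 29.7], [286.8, 113.9, 33.0]]
w12 [5.61832e+02 3.37899e+02 6.52780e+01 2.30000e-02 1.80000e-02 2.37600e+00] rms 0.09
[[0.08, -0.15], [-0.07, 0.1], [-0.05, -0.15], [0.02, 0.1], [-0.08, 0.05], [0.1, 0.06]]
```

View pics/ch.png

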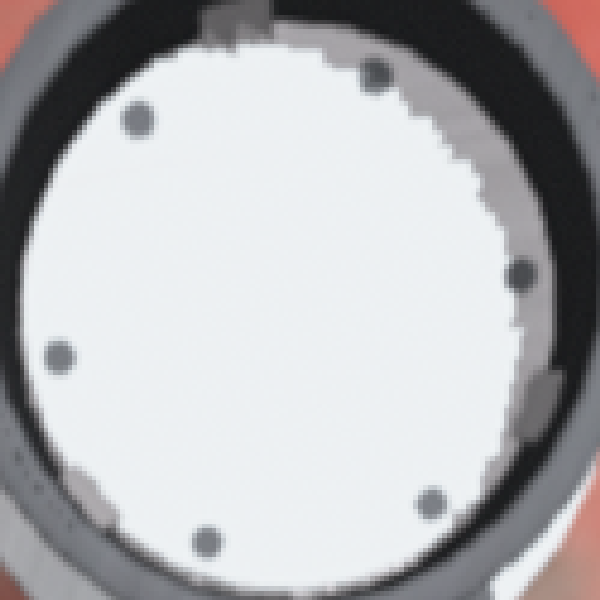

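All three catches overlap the plate. The tilt estimate is limited by about 0.15 px of noise, so I'll take a few more views at different offsets and lower down, then compare.

```bash
cat > look.py <<'E'
import sys
from tilt import *
f=sys.argv[1];w=shot('wrist',f+'.png')
A=2.376-np.radians(60)*np.arange(6)
P=np.c_[.5618+.04105*np.cos(A),.3379+.04105*np.sin(A),np.full(6,.0655)]
g=proj(w,P).round().astype(int);print(g.tolist())
for t in ([160,125,125,160,160,160],[145]*6): fit(f,g.tolist(),66,t,show=False)
E
python3 -m inch '[-1,-10,0,15,0, -1,-15,0,30,0, -1,-15,0,30,0, -1,-15,0,30,0]'; python3 look.py w13
python3 -m inch '[-1,0,12,0,0, -1,0,18,0,0, -1,0,18,0,0, -1,0,18,0,0]'; python3 look.py w14
python3 -m inch '[-1,-8,-20,-5,0, -1,-8,-36,-9,0, -1,-8,-36,-9,0, -1,-8,-36,-9,0]'; python3 look.py w15
```

```text
clock: 18.35
eef_pos: [0.5639, 0.2135, 0.2617]
tool_rot: [0.664, 0.748, 0.012, -0.014]
ft_force: [0.0, 0.4, -3.0]
grip_width: 0.0275
[[301, 33], [358, 23], [392, 71], [370, 126], [317, 135], [283, 90]]
w13 [5.61770e+02 3.37906e+02 6.51710e+01 1.30000e-02 1.00000e-02 2.37600e+00] rms 0.13
[[0.13, -0.19], [-0.02, 0.18], [-0.11, -0.28], [0.02, 0.12], [-0.09, 0.1], [0.06, 0.07]]
w13 [5.61772e+02 3.37887e+02 6.53460e+01 1.70000e-02 1.00000e-02 2.37600e+00] rms 0.16
[[0.14, -0.18], [0.08, 0.19], [-0.22, -0.34], [0.06, 0.14], [-0.09, 0.12], [0.03, 0.08]]
clock: 18.8
eef_pos: [0.5819, 0.215, 0.2622]
tool_rot: [0.664, 0.748, 0.012, -0.013]
ft_force: [0.3, -0.4, -2.9]
grip_width: 0.0276
[[276, 32], [332, 22], [367, 70], [346, 125], [294, 134], [258, 90]]
w14 [5.61784e+02 3.37835e+02 6.54090e+01 1.60000e-02 5.00000e-03 2.37500e+00] rms 0.14
[[0.08, -0.25], [-0.05, 0.22], [-0.08, -0.24], [0.03, 0.1], [-0.1, 0.11], [0.13, 0.07]]
w14 [5.61801e+02 3.37795e+02 6.56540e+01 2.00000e-02 5.00000e-03 2.37500e+00] rms 0.15
[[0.07, -0.25], [0.01, 0.22], [-0.16, -0.27], [0.06, 0.11], [-0.11, 0.13], [0.12, 0.07]]
clock: 19.25
eef_pos: [0.5473, 0.2024, 0.2713]
tool_rot: [0.664, 0.748, 0.013, -0.013]
ft_force: [0.1, 0.4, -3.4]
grip_width: 0.0276
[[325, 25], [380, 15], [412, 62], [390, 115], [339, 124], [306, 80]]
w15 [5.61748e+02 3.37969e+02 6.50850e+01 1.60000e-02 1.10000e-02 2.37600e+00] rms 0.13
[[0.15, -0.19], [-0.06, 0.18], [-0.06, -0.24], [0.04, 0.08], [-0.11, 0.06], [0.03, 0.1]]
w15 [5.61751e+02 3.37955e+02 6.52280e+01 2.00000e-02 1.10000e-02 2.37500e+00] rms 0.14
[[0.16, -0.19], [-0.0, 0.19], [-0.12, -0.27], [0.07, 0.07], [-0.14, 0.09], [0.03, 0.11]]
```

The closer views give a tilt of about 0.018 rad and a plate top at 65.3 mm (underside about 59 mm, below the 66.5 limit). It is level and held down. Returning the driver to the tray.

```bash
python3 -m inch '[-1,-21,-11,-1,0, -1,-42,-22,-2,0, -1,-64,-32,-3,0, -1,-86,-43,-3,0, -1,-86,-43,-3,0, -1,-86,-43,-3,0]'
python3 - <<'E'
from h import *
w=shot('wrist','w16.png')
o=sensors.get_obs();print(o['eef_pos'],o['ft_force'])
E
```

```text
clock: 19.9
eef_pos: [0.5153, 0.1115, 0.2706]
tool_rot: [0.664, 0.747, 0.013, -0.013]
ft_force: [-0.5, 0.3, -3.5]
grip_width: 0.0276
[0.51538844 0.11198132 0.27059048] [ 0.59279776 -0.5719976  -2.96279441]
```

View pics/w16.png

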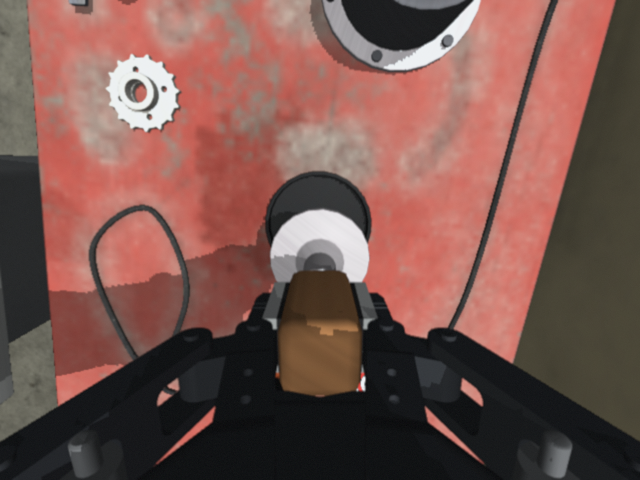

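The foot at (320,255) is over the tray at (319,215), as it was at lift-off. Lowering.

```bash
python3 -m inch '[-1,-0.7,0,20,0, -1,-1.6,0,45,0, -1,-2.5,0,70,0, -1,-3.2,0,90,0, -1,-3.7,0,103,0, -1,-3.8,0,107,0, -1,-3.8,0,107,0]'; python3 -m inch '[-1,0,0,1.5,0, -1,-0.1,0,3,0, -1,-0.1,0,3,0]'; python3 -m inch '[-1,0,0,1,0, -1,0,0,1,0]'; python3 -m inch '[-1,0,0,1,0, -1,0,0,1,0]'
```

```text
clock: 20.65
eef_pos: [0.5148, 0.1125, 0.1629]
tool_rot: [0.664, 0.748, 0.012, -0.014]
ft_force: [-0.4, -0.5, -2.0]
grip_width: 0.0275
clock: 20.95
eef_pos: [0.5151, 0.1119, 0.161]
tool_rot: [0.664, 0.748, 0.013, -0.013]
ft_force: [0.5, 0.8, -3.8]
grip_width: 0.027
clock: 21.15
eef_pos: [0.5148, 0.1118, 0.1597]
tool_rot: [0.664, 0.748, 0.012, -0.013]
ft_force: [0.2, -0.0, -2.8]
grip_width: 0.0273
clock: 21.35
eef_pos: [0.5149, 0.1119, 0.1586]
tool_rot: [0.664, 0.747, 0.012, -0.013]
ft_force: [0.0, 0.0, -2.4]
grip_width: 0.0271
```

```bash
python3 -m inch '[-1,0,0,0.6,0, -1,0,0,0.6,0]'; python3 -m inch '[-1,0,0,0.6,0, -1,0,0,0.6,0]'; python3 -m inch '[-1,0,0,0.6,0, -1,0,0,0.6,0]'
```

```text
clock: 21.55
eef_pos: [0.5149, 0.1118, 0.1586]
tool_rot: [0.664, 0.748, 0.012, -0.013]
ft_force: [-1.7, -2.0, 3.7]
grip_width: 0.0276
clock: 21.75
eef_pos: [0.5149, 0.1118, 0.1585]
tool_rot: [0.664, 0.747, 0.013, -0.013]
ft_force: [-3.0, -1.3, 7.8]
grip_width: 0.0271
clock: 21.95
eef_pos: [0.5148, 0.1118, 0.1585]
tool_rot: [0.664, 0.747, 0.013, -0.013]
ft_force: [-4.2, -3.3, 9.8]
grip_width: 0.0273
```

The driver is on the floor at the same height as when I grasped it (0.1585). Easing off, opening and backing straight up.

```bash
python3 -m inch '[-1,0,0,-1.2,0, -1,0,0,-1.2,0, 0,0,0,-1.2,0, 1,0,0,-1.2,0, 1,0,0,-1.2,0, 1,0,0,-1.2,0, 1,0,0,-1.2,0, 1,0,0,-1.2,0]'; python3 -m inch '[1,0.4,0,-10,0, 1,1.1,0,-30,0, 1,2.2,0,-60,0, 1,3.3,0,-90,0, 1,-16,0,-120,0, 1,-26,0,-130,0, 1,-26,0,-130,0]'
python3 - <<'E'
from m import *
w=shot('wrist','w17.png');s=shot('scene','s17.png')
o=sensors.get_obs();print(o['eef_pos'],o['ft_force'])
cv2.imwrite('pics/cs17.png',cv2.resize(s['pixels'][150:300,200:410],None,fx=3.5,fy=3.5,interpolation=2)[:,:,::-1])
E
```

```text
clock: 22.75
eef_pos: [0.5147, 0.112, 0.1578]
tool_rot: [0.664, 0.748, 0.012, -0.013]
ft_force: [0.3, -0.0, 0.8]
grip_width: 0.0853
clock: 23.45
eef_pos: [0.5193, 0.0805, 0.289]
tool_rot: [0.665, 0.747, 0.014, -0.012]
ft_force: [0.8, 1.0, 0.1]
grip_width: 0.0855
[0.51781799 0.08134763 0.28607688] [ 0.5101218  -0.28783765 -1.21836036]
```

View pics/w17.png

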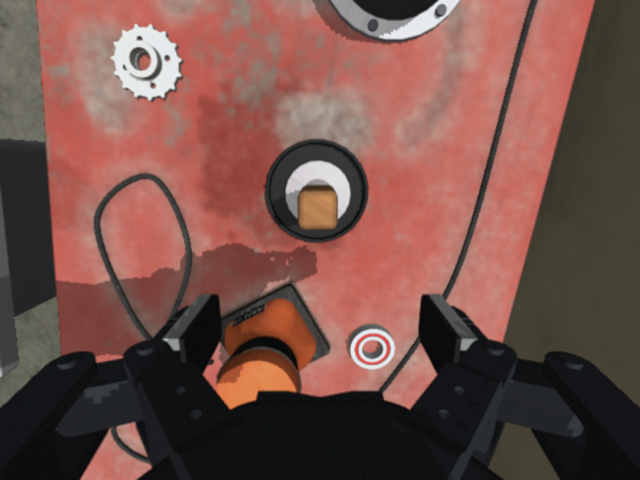

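View pics/cs17.png

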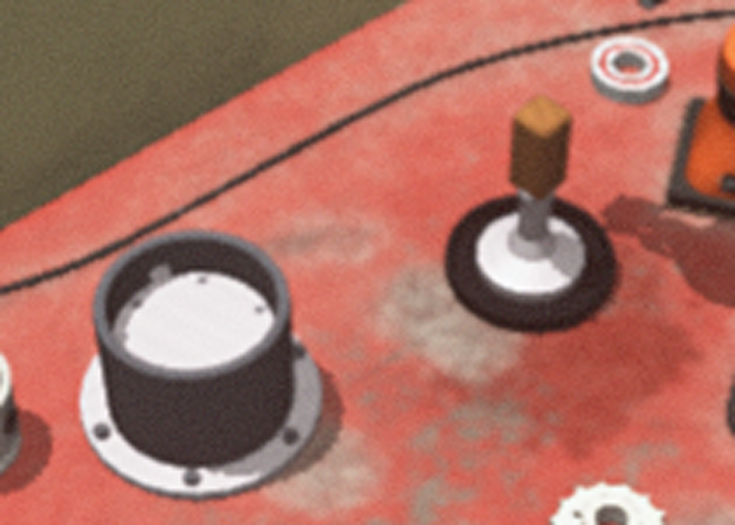

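The driver stands upright in the tray, grip top at (318,209) and tray at (317,190). The scene view shows the plate deep in the drum. With plenty of time left, I'll make one last free-hand check of the driver position and the plate's levelness.

```bash
python3 -c "
from m import *
c=load('w17');grip(c,(290,170,350,245),.136);tray(c,(258,132,374,246));foot(c,(280,155,360,240))"
python3 -m inch '[1,35,11,0,0, 1,70,23,0,0, 1,105,34,5,0, 1,140,46,12,0, 1,175,57,20,0, 1,200,68,30,0, 1,200,68,37,0, 1,200,68,37,0]'; python3 look.py w18; python3 -m inch '[1,-10,15,-5,0, 1,-10,15,-5,0, 1,-10,15,-5,0]'; python3 look.py w19
```

```text
pix (300, 191, 37, 38) ((318.0, 209.5), (37.0, 36.0), 90.0)
grip ((515.1072387695312, 113.46656799316406), (24.684585571289062, 25.34813690185547), 6.709174633026123)
tray ((513.0904541015625, 114.53844451904297), 53.290348052978516) [513.3009 115.1446]
foot ((515.0760498046875, 113.12003326416016), 34.407318115234375)
clock: 24.35
eef_pos: [0.5603, 0.2897, 0.2533]
tool_rot: [0.663, 0.748, 0.009, -0.014]
ft_force: [-0.7, -0.4, -0.6]
grip_width: 0.0854
[[296, 141], [350, 132], [383, 176], [363, 225], [312, 233], [278, 193]]
w18 [5.61924e+02 3.37889e+02 6.62180e+01 1.00000e-02 2.60000e-02 2.37900e+00] rms 0.16
[[-0.17, -0.27], [-0.04, 0.3], [-0.07, 0.05], [0.24, 0.05], [0.09, -0.14], [-0.04, -0.01]]
w18 [5.62049e+02 3.37905e+02 6.95450e+01 4.30000e-02 9.70000e-02 2.37800e+00] rms 0.56
[[-0.51, -0.5], [0.6, 0.05], [-1.3, 0.25], [0.81, 0.48], [0.42, -0.29], [0.04, 0.03]]
clock: 24.7
eef_pos: [0.5782, 0.2798, 0.2621]
tool_rot: [0.665, 0.747, 0.012, -0.013]
ft_force: [-0.7, -0.7, -0.6]
grip_width: 0.0854
[[273, 127], [326, 117], [359, 160], [340, 209], [290, 217], [256, 178]]
w19 [5.61915e+02 3.37934e+02 6.60360e+01 2.00000e-02 1.80000e-02 2.37800e+00] rms 0.17
[[-0.12, -0.32], [-0.15, 0.27], [-0.11, -0.01], [0.22, 0.19], [0.09, -0.07], [0.08, -0.07]]
w19 [5.61944e+02 3.37946e+02 6.65020e+01 2.80000e-02 2.60000e-02 2.37800e+00] rms 0.21
[[-0.15, -0.39], [-0.12, 0.31], [-0.22, -0.04], [0.29, 0.27], [0.13, -0.08], [0.1, -0.08]]
```

View pics/w18.png

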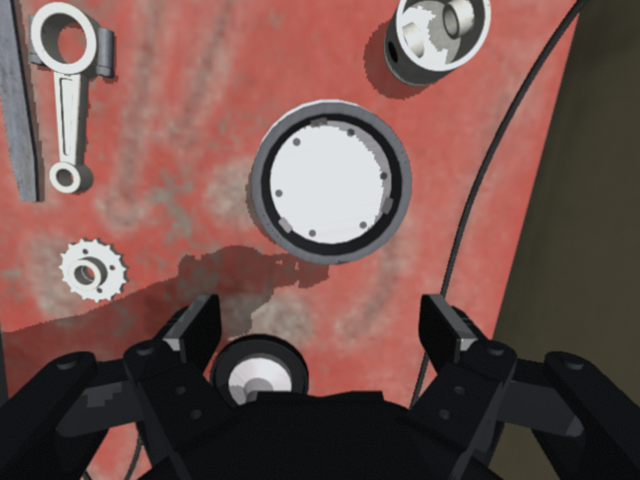

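All three catches show over the plate edge, at (319,122), (390,204) and (285,225). The driver is 2 mm off the tray centre (limit 20). For a firmer level figure I'll triangulate each hole over all the views.

Run:
```python
from tilt import *
A=2.376-np.radians(60)*np.arange(6)
P=np.c_[.5618+.04105*np.cos(A),.3379+.04105*np.sin(A),np.full(6,.0655)]
M=[np.zeros((3,3)) for _ in range(6)];B=[np.zeros(3) for _ in range(6)]
for f in ['w12','w13','w14','w15','w18','w19']:
    c=load(f);g=cv2.cvtColor(c['pixels'],cv2.COLOR_RGB2GRAY).astype(np.float32)
    for i,(u,v) in enumerate(proj(c,P).round().astype(int)):
        p=cv2.resize(g[v-6:v+7,u-6:u+7],None,fx=8,fy=8,interpolation=cv2.INTER_CUBIC)
        yy,xx=np.mgrid[0:104,0:104];xx=(xx+.5)/8-6.5;yy=(yy+.5)/8-6.5
        n,l,s,_=cv2.connectedComponentsWithStats((p<(125 if i in(1,2) else 160)).astype(np.uint8))
        k=min(range(1,n),key=lambda j:np.hypot(xx[l==j].mean(),yy[l==j].mean())+(99 if s[j,4]<200 else 0));m=l==k
        o,d=ray(c,u+xx[m].mean(),v+yy[m].mean());d/=np.linalg.norm(d);Q=np.eye(3)-np.outer(d,d);M[i]+=Q;B[i]+=Q@o
X=np.array([np.linalg.solve(a,b) for a,b in zip(M,B)])*1000;print(X.round(1).tolist())
q=np.linalg.lstsq(np.c_[X[:,:2]-X[:,:2].mean(0),np.ones(6)],X[:,2],rcond=None);print('slopes',q[0].round(4),q[1])
```

```text
[[532.2, 366.2, 65.1], [571.7, 378.2, 64.8], [601.5, 349.4, 64.9], [591.4, 309.5, 65.3], [552.1, 298.1, 65.6], [522.4, 326.4, 65.4]]
slopes [-4.00000e-03 -7.70000e-03  6.51882e+01] [0.00981123]
```

Triangulated, all six holes lie at 64.8–65.6 mm, a tilt of 0.009 rad. The plate is level and held, and the gripper is clear of everything. Handing in.

```bash
python3 -c "
from h import *
print(order.job_done())"
```

```text
the job is handed in; nothing more can be done
None
```

I took the driver from its tray and pressed the plate down past the ramps. The push peaked near 10 N, then fell off at the snap. I leaned on the plate at the bottom with about 25 N for over a second, going no higher than about 26 N at each reading. The driver is back upright in the tray, and I handed the job in at about 25 s on the clock (limit 67 s); no verdict is reported.

**Plate:** its top is about 65 mm above the bench, roughly 21 mm below its start, with all three catches visible over its edge. Triangulating the bolt holes over six views gave a tilt of 0.009 rad. Single-view estimates disagreed, at roughly 0.01–0.04 rad. I discarded one fit reading 0.1 and one of 0.16, whose hole masks had failed on the shadow edge.

**Driver:** it stands about 2 mm from the tray centre, at the same height as when I grasped it.

**Bystanders:** the ones in the last pictures look untouched; I did not measure their positions.

**Departures from plan:** an early move ran joint 6 into its limit and left the tool tilted by 2°. I gripped with the jaws along the axis of that tilt, so the driver stayed upright. While leaning on the plate there was also 4–7 N of side load, which I partly relieved.

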